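Draw out the draining rack and put the rinsed jars up to drain

ROBOT

A 6-joint arm with a two-finger parallel gripper is mounted at the origin on the work surface. World frame = base frame: x ahead of the robot, y to its left, z up, the work surface at z = 0. Lengths are in mm, angles in rad, forces in N, time in s.
With the tool pointing down it reaches from about 325 to 775 mm from the base axis. Payload 5.5 kg.
Tool frame: the origin (TCP) lies midway between the tips of the shut fingers; the grasp point (between the pads) lies 19 mm behind it; z points along the fingers, y is the direction in which the jaws open and shut (so a half turn about z gives the same grasp; the last joint's range is limited). The gripper opens to 88 mm and grips with 3 to 60 N. Pads are 20 mm wide; open, the fingers measure 115 mm over their backs; the gripper's body (75 mm by 178 mm) begins 61 mm behind the grasp point.
Start: joints at [-1.309, 0.091, 1.231, -0, 1.82, -0.057], TCP at [188.056, -569.782, 222.631] pointing down, gripper open.
Joint ranges: [-2.87, 2.87], [-0.86, 2.18], [0.17, 2.46], [-1.51, 4.65], [0.06, 2.69], [-2.65, 2.65]. Speed limits (rad/s): [2.57, 2.57, 3.01, 3.14, 3.14, 3.14].

INTERFACE

Orientations are given as a unit quaternion [w, x, y, z].
In Python, from workcell import env gives the robot as it stands. The module is installed in compiled form; this text tells all that it offers.
- The arm moves only by the tool arm_command, never from a script. Its argument "motion" is a list that holds one entry, the list of rows, each a list of 7 numbers: the opening, from 0 (shut) to 1 (fully open), then the shift along the tool's x, y, z in mm, then the turn, a rotation vector about the tool's x, y, z in rad. A call has 1 to 8 rows; each row shifts and turns the pose as measured when the row begins, along the tool's axes as they then stand; what a row does not reach is not made up. A row lasts 1/10 s, in which the tool goes at most 50 mm and 8.59 degrees, less where a joint would pass 70% of its speed; a pose out of reach is approached as far as the arm can. A call is refused whole if a number of a shift passes 50 or a number of a turn 0.15, either way. A call with a gripper value outside its range is refused whole. The fingers move at their own pace and stop on an object; "squeeze" is the grip in N (left out, the last holds). Time passes only in rows, so rows that do not move let the fingers close. It gives the time, the measured TCP pose, the force and the opening at its end, in the units of the state.
- env.sense(): the state, without advancing time (a new reading comes with each control period).
- env.read_camera(name): name is "scene" or "top"; returns (picture, depth): 420x560x3 uint8, red, green, blue; 420x560 float32, mm along the optical axis (not along the pixel's ray), 0 where there is no reading.
- env.camera_info(name): a dict with "intrinsics" (3x3 intrinsics, pixels), "R" (3x3) and "t" (3): a world point X has camera coordinates R X + t. Camera axes: x right, y down, z forward; pixel columns grow to the right and rows downward; lengths in mm; the calibration is good to about 2 mm. A picture is of the moment at which its call begins. camera_info takes no time and is no camera call.
- env.close_job(): hands the job in, once; it reports no verdict.
The state is a dict: "time": time; "q": joint angles; "dq": joint speeds; "tau": joint torques, N m; "tool_pos": TCP position; "eef_rot": TCP orientation; "force": force on the tool from outside, world axes, zero at the start; "wrist_torque": the same for the moment, N m; "gripper_width": finger opening in mm.
Only numpy, scipy, OpenCV 4.12 (cv2) and the standard library are available. Lean on these libraries where they do the work, as an engineer would, in place of code of your own. Each camera call takes 0.05 s, during which the arm holds its last target. There are 200 camera calls.

TASK

Make room on the extending draining rack: draw each of its two wings outwards by one hole, squeezing the wing's spring button to free it and sliding until the button pops out in the next hole. Then put every rinsed jar that lies on the table upside down over a peg of the rack, one jar to a peg, resting fully down on its rubber seat. Do not knock the other things on the table about.

Things in the scene. Friction and masses are not known exactly. Their poses are not given: they have to be found in the camera images.
- rack: extending draining rack, fixed to the table: drip tray 96 x 500 mm (lip 10 mm high) with a level rail, axis 50 mm up, along the rack's y. Origin: underside of the tray's middle; z up, y along the row of pegs, x across it, towards the side where the buttons are. Middle peg on the rack, one on each wing (left = +y, right = -y), 62 mm out, 102 mm once drawn out one hole
- wing_l (a joint): the left wing's slide: 0 = as it starts, button in the first hole; grows outwards along the rail, away from the middle peg. The three holes are at 0, 0.040 and 0.080 m, so the next hole is at 0.040 (play 0.5 mm). Locked while the button stands out in a hole; else it slides against 2 to 3 N and stays where it is left. Stops at -0.002 and 0.083
- wing_r (a joint): the right wing's slide: 0 = as it starts, button in the first hole; grows outwards along the rail, away from the middle peg. The three holes are at 0, 0.040 and 0.080 m, so the next hole is at 0.040 (play 0.5 mm). Locked while the button stands out in a hole; else it slides against 2 to 3 N and stays where it is left. Stops at -0.002 and 0.083
- btn_l (a joint): travel of the left wing's button: 0 = popped right out (locked in a hole), about 0.004 = riding between holes, held in by the rail's wall by itself, 0.008 = pressed flush with the tube. The lock lets go beyond about 0.0045; its spring needs 3 N to start and 5.5 N flush. Released between holes it stays half in and pops out by itself at the next hole it is slid to
- btn_r (a joint): travel of the right wing's button: 0 = popped right out (locked in a hole), about 0.004 = riding between holes, held in by the rail's wall by itself, 0.008 = pressed flush with the tube. The lock lets go beyond about 0.0045; its spring needs 3 N to start and 5.5 N flush. Released between holes it stays half in and pops out by itself at the next hole it is slid to
- cap_l (a point): centre of the outer face of the left button, a round metal button of 12 mm diameter pointing to the rack's +x, 8 mm proud of the wing's tube. The tube is 28 mm square (36 mm over the button), its axis 50 mm above the table, 22 mm behind this face; its end is 17 mm further out. To squeeze: one finger on the button, the other on the tube's plain face opposite; the nearest peg is 65 mm away
- lug_l (a point): centre of the black pull lug on top of the left wing's tube, just above the button: 14 mm across the rail, 24 mm along it, 16 mm high (64 to 80 mm above the table). Gripping it leaves the button free to pop out
- cap_r (a point): centre of the outer face of the right button, a round metal button of 12 mm diameter pointing to the rack's +x, 8 mm proud of the wing's tube. The tube is 28 mm square (36 mm over the button), its axis 50 mm above the table, 22 mm behind this face; its end is 17 mm further out. To squeeze: one finger on the button, the other on the tube's plain face opposite; the nearest peg is 65 mm away
- lug_r (a point): centre of the black pull lug on top of the right wing's tube, just above the button: 14 mm across the rail, 24 mm along it, 16 mm high (64 to 80 mm above the table). Gripping it leaves the button free to pop out
- seat_l (a point): top centre of the left wing's rubber seat, a disc of 44 mm diameter, 70 mm above the table, at the foot of the left wing's peg: upright rod of 10 mm diameter with a 14 mm ball end, 71 mm high above the seat. The jar's rim rests on the seat with the peg inside the jar
- seat_c (a point): top centre of the middle rubber seat, a disc of 44 mm diameter, 70 mm above the table, at the foot of the middle peg: upright rod of 10 mm diameter with a 14 mm ball end, 71 mm high above the seat. The jar's rim rests on the seat with the peg inside the jar
- seat_r (a point): top centre of the right wing's rubber seat, a disc of 44 mm diameter, 70 mm above the table, at the foot of the right wing's peg: upright rod of 10 mm diameter with a 14 mm ball end, 71 mm high above the seat. The jar's rim rests on the seat with the peg inside the jar
- jar1: white square plastic jar without cap, may be absent: 46 x 46 mm, 100 mm long over all, about 70 g, lying on a flat side. Origin: middle of its axis, 50 mm from base and from mouth (23 mm above the table when lying); x along its axis from base to mouth. Body 85 mm long, then a round neck of 41 mm outside, 35 mm inside, 15 mm long. Inside depth 97 mm
- jar2: white square plastic jar without cap, may be absent: 46 x 46 mm, 100 mm long over all, about 70 g, lying on a flat side. Origin: middle of its axis, 50 mm from base and from mouth (23 mm above the table when lying); x along its axis from base to mouth. Body 85 mm long, then a round neck of 41 mm outside, 35 mm inside, 15 mm long. Inside depth 97 mm
- jar3: white square plastic jar without cap, may be absent: 46 x 46 mm, 100 mm long over all, about 70 g, lying on a flat side. Origin: middle of its axis, 50 mm from base and from mouth (23 mm above the table when lying); x along its axis from base to mouth. Body 85 mm long, then a round neck of 41 mm outside, 35 mm inside, 15 mm long. Inside depth 97 mm
- soap_bottle: amber bottle, 64 mm diameter, 170 mm high, not part of the job; origin under its middle
- water_bottle: blue metal bottle, 72 mm diameter, 210 mm high, not part of the job; origin under its middle
- paint_tin: plain tin, 90 mm diameter, 100 mm high, not part of the job; origin under its middle
- hammer: hammer lying flat, handle to its -x, not part of the job; origin under its middle
- wire_brush: brush of 200 mm lying flat, not part of the job; origin under its middle
- spanner: spanner of 190 mm lying flat, not part of the job; origin under its middle
- jar_cap1: grey screw cap, 51 mm diameter, 15 mm high, not part of the job; origin under its middle
- jar_cap2: grey screw cap, 51 mm diameter, 15 mm high, not part of the job; origin under its middle
Not all that is in view belongs to the job. What is shaped like the jar2 but pink or purple is not meant.

How it is judged:
By the outcome, as a careful person would: the job done as asked, in the order asked, and still so for the second after the job is handed in, with the robot touching nothing.
Of jar1, jar2, jar3 only 2 to 3 are there at a start; the rules pass over those that are not, and their reading is None.
At some moment in a run one of jar1, jar2, jar3 may be knocked a few centimetres aside while the robot is not near it.
It also fails if it takes over 210 s, if anything falls off the work surface, if the arm or the gripper's body presses on something with over 40 N, if the wrist force passes 120 N, or if a joint passes its speed limit or range.

## Working session

There is one attempt and no reset: what is moved stays moved. The work goes in short steps, Python scripts to look and compute and a tool call to move; the robot and the scene stay as the last step left them, time stands still between calls to the robot, and variables do not carry over. Pictures are saved under pics/ and viewed, about 12 in all and at most 16, crops included, and the job is handed in when it is done.

Besides the shell and the picture viewer there is one more tool, called after "Request:" by a JSON object that holds its "fn" and its "kwargs". arm_command: Moves the arm, as the interface text tells. Its arguments: {"type":"object","properties":{"motion":{"type":"array","items":{"type":"array","items":{"type":"array","items":{"type":"number"}}}},"squeeze":{"type":"number"}},"required":["motion"]}

```bash
mkdir -p pics; cat > h.py <<'E'
import numpy as np,cv2
from workcell import env
from scipy.spatial.transform import Rotation as Ro
def grab(n,name):
    im,d=env.read_camera(n); np.savez('/tmp/'+n+'.npz',im=im,d=d)
    cv2.imwrite('pics/'+name+'.png',cv2.cvtColor(im,cv2.COLOR_RGB2BGR)); return im,d
def ld(n):
    z=np.load('/tmp/'+n+'.npz'); return z['im'],z['d']
def crop(n,name,u0,v0,u1,v1,s):
    im,_=ld(n); cv2.imwrite('pics/'+name+'.png',cv2.resize(cv2.cvtColor(im[v0:v1,u0:u1],cv2.COLOR_RGB2BGR),None,fx=s,fy=s,interpolation=cv2.INTER_CUBIC))
def ray(n,u,v):
    c=env.camera_info(n);K,R,t=map(np.array,(c['intrinsics'],c['R'],c['t']))
    return -R.T@t, R.T@np.linalg.solve(K,[u,v,1.])
def atz(n,u,v,z):
    o,r=ray(n,u,v); return o+r*(z-o[2])/r[2]
def dep(n,u,v):
    _,d=ld(n); o,r=ray(n,u,v); return o+r*d[int(round(v)),int(round(u))]
def cloud(n):
    im,d=ld(n); c=env.camera_info(n);K,R,t=map(np.array,(c['intrinsics'],c['R'],c['t']))
    v,u=np.mgrid[:420,:560]; p=np.stack([(u-K[0,2])/K[0,0]*d,(v-K[1,2])/K[1,1]*d,d],-1)
    return (p-t)@R
def proj(n,X):
    c=env.camera_info(n); p=np.array(c['intrinsics'])@(np.array(c['R'])@np.array(X,float)+c['t']); return p[:2]/p[2]
def st():
    s=env.sense(); q=s['eef_rot']; R=Ro.from_quat([q[1],q[2],q[3],q[0]]).as_matrix()
    print('t',round(s['time'],2),'pos',np.round(s['tool_pos'],1),'w',round(float(s['gripper_width']),1),'F',np.round(s['force'],1),'q',np.round(s['q'],2)); print(np.round(R,3)); return s,R
E
python3 - <<'E'
from h import *
for n in('scene','top'):
    grab(n,n+'0'); c=env.camera_info(n); print(n,np.round(ray(n,280,210),2),np.round(c['intrinsics'],1)[0])
st()
E
```

```text
scene [[ 1.18864e+03  3.77700e+02  9.08280e+02]
 [-5.80000e-01 -3.50000e-01 -7.30000e-01]] [447.2   0.  288.9]
top [[ 3.6733e+02  4.8900e+00  1.3192e+03]
 [ 1.4000e-01 -3.0000e-02 -9.9000e-01]] [488.8   0.  282. ]
t 0.1 pos [ 188.  -569.5  221.6] w 87.9 F [-0.7 -0.5 -0.4] q [-1.31  0.09  1.23  0.    1.82 -0.06]
[[ 0.95   0.313 -0.   ]
 [ 0.313 -0.95   0.002]
 [ 0.    -0.002 -1.   ]]
```

View pics/scene0.png

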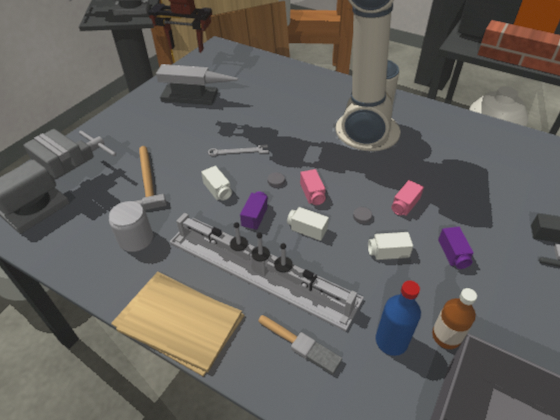

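View pics/top0.png

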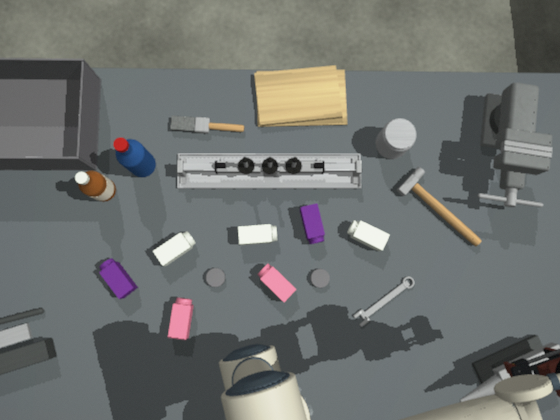

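The scene shows three white jars, at top pixels (257,234), (174,248) and (370,235). The decoys are purple at (312,223) and (117,279), and pink at (277,282) and (180,318). The rack runs along (177–361,170). I'll take a close crop of the rack and jars.

```bash
python3 - <<'E'
from h import *
crop('top','c1',140,140,400,275,3)
crop('scene','c2',160,160,430,330,2.9)
P=cloud('top'); im,_=ld('top')
for n,(u,v) in dict(jA=(257,234),jB=(174,248),jC=(370,235)).items():
    p=P[v-28:v+28,u-32:u+32].reshape(-1,3); c=im[v-28:v+28,u-32:u+32].reshape(-1,3).astype(int)
    m=(p[:,2]>36)&(c.min(1)>110)&(np.ptp(c,axis=1)<45); q=p[m]; r=cv2.minAreaRect(q[:,:2].astype(np.float32)); print(n,m.sum(),np.round(r[0],1),np.round(r[1],1),round(r[2],1),np.round(np.median(q[:,2]),1))
for u,v in((246,166),(270,166),(294,166)): print(np.round(dep('top',u,v),1))
for u,v in((177,154),(362,154),(177,188),(362,188)): print(np.round(atz('top',u,v,8),1))
E
```

```text
jA 657 [438.8  27.1] [143.4  99.4] 0.5 46.1
jB 684 [433.9 147.5] [301.3  91.4] 81.8 45.6
jC 662 [ 453.2 -149.6] [ 89.8 341.9] 14.3 46.0
[658.1  59.   75.4]
[657.5  -3.2  79.4]
[657.3 -65.3  81.8]
[706.3 250.4   8. ]
[ 709.5 -258.     8. ]
[612. 248.   8.]
[ 614.  -255.8    8. ]
```

View pics/c1.png

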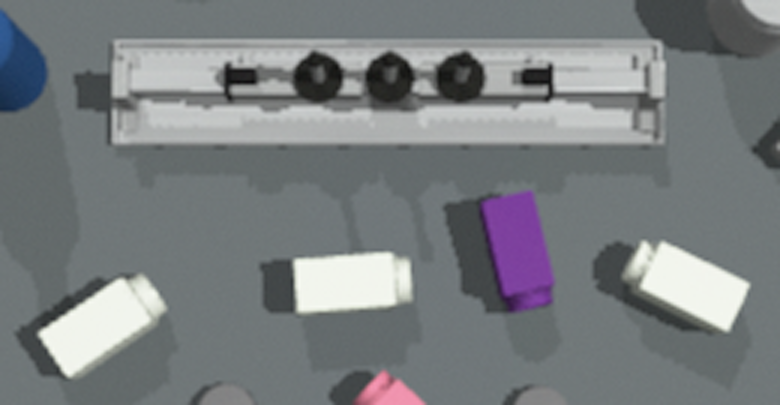

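View pics/c2.png

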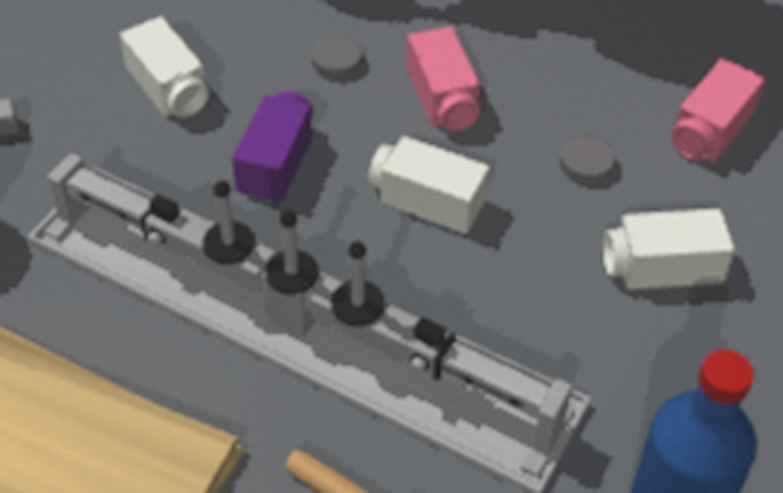

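The top crop shows the lugs at crop (240,76) and (540,76), the pegs at crop (317/389/460,76), and all three jars. The purple jar at crop (517,250) is a decoy. The scene crop shows the buttons on the far side, world +x, at (418,362) and (153,235). The rack is therefore aligned with the world, with its origin near (659,-3.5). I'll move above the right button first, turning the jaws along x.

Request:
{"fn": "arm_command", "kwargs": {"motion": [[[1,0,0,0,0,0,-0.14],[1,0,0,0,0,0,-0.14],[1,0,0,0,0,0,-0.14],[1,0,0,0,0,0,-0.14],[1,0,0,0,0,0,-0.14],[1,0,0,0,0,0,-0.14],[1,0,0,0,0,0,-0.14],[1,0,0,0,0,0,-0.14]]]}}

```text
time: 0.9
tool_pos: [187.6, -568.0, 216.1]
eef_rot: [-0.005, 0.738, 0.675, 0.003]
force: [-0.4, 0.2, 1.2]
gripper_width: 87.7
```

Request:
{"fn": "arm_command", "kwargs": {"motion": [[[1,0,0,0,0,0,-0.13],[1,32,34,0,0,0,0],[1,32,34,0,0,0,0],[1,32,34,0,0,0,0],[1,32,34,0,0,0,0],[1,32,34,0,0,0,0],[1,32,34,0,0,0,0],[1,32,34,0,0,0,0]]]}}

```text
time: 1.7
tool_pos: [416.4, -327.2, 211.6]
eef_rot: [-0.01, 0.692, 0.721, 0.004]
force: [-0.0, -0.6, -0.5]
gripper_width: 88.2
```

```bash
python3 -c "
from h import *
st()"
```

```text
t 1.7 pos [ 416.4 -327.2  211.6] w 88.2 F [-0.  -0.6 -0.5] q [-0.74 -0.08  1.43  0.01  1.82 -0.77]
[[-0.041  0.999 -0.008]
 [ 0.999  0.041  0.019]
 [ 0.019 -0.007 -1.   ]]
```

```bash
cat >> h.py <<'E'
def log():
    s=env.sense(); open('log.txt','a').write(repr([list(map(float,s['q'])),list(map(float,s['tool_pos'])),list(map(float,s['eef_rot']))])+'\n')
def to(pos,R):
    log(); s,Rc=st(); d=Rc.T@(np.array(pos,float)-s['tool_pos']); w=Ro.from_matrix(Rc.T@np.array(R)).as_rotvec()
    print('shift',np.round(d,1),'turn',np.round(w,3),'rows',np.ceil(max(np.linalg.norm(d)/48,np.linalg.norm(w)/.14)))
D0=np.array([[0,1,0],[1,0,0],[0,0,-1.]])
E
python3 -c "
from h import *
to((659,-130.5,150),D0)"
```

```text
t 1.7 pos [ 416.4 -327.2  211.6] w 88.2 F [-0.  -0.6 -0.5] q [-0.74 -0.08  1.43  0.01  1.82 -0.77]
[[-0.041  0.999 -0.008]
 [ 0.999  0.041  0.019]
 [ 0.019 -0.007 -1.   ]]
shift [185.4 250.9  63.3] turn [-0.008 -0.019  0.041] rows 7.0
```

Request:
{"fn": "arm_command", "kwargs": {"motion": [[[1,27,36,5,0,0,0.02],[1,27,36,5,-0.008,-0.019,0.02],[1,27,36,5,0,0,0],[1,27,36,5,0,0,0],[1,27,36,5,0,0,0],[1,27,36,5,0,0,0],[1,20,30,5,0,0,0],[1,0,0,0,0,0,0]]]}}

```text
time: 2.5
tool_pos: [670.7, -127.1, 169.9]
eef_rot: [-0.003, 0.705, 0.709, -0.001]
force: [-0.1, 0.0, 0.6]
gripper_width: 87.6
```

```bash
python3 - <<'E'
from h import *
to((659,-130.5,100),D0)
grab('scene','s1'); crop('scene','c3',240,200,400,320,5)
grab('top','t1')
E
```

```text
t 2.5 pos [ 670.7 -127.1  169.9] w 87.6 F [-0.1  0.   0.6] q [-0.24  0.32  1.06  0.    1.76 -0.24]
[[-0.006  1.    -0.006]
 [ 1.     0.006  0.002]
 [ 0.002 -0.006 -1.   ]]
shift [ -3.5 -11.3  70. ] turn [-0.006 -0.002  0.006] rows 2.0
```

View pics/s1.png

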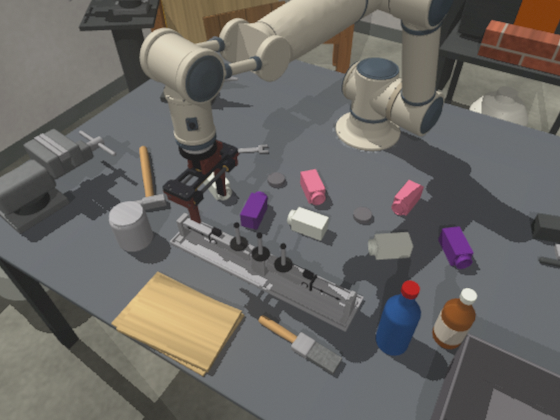

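```bash
python3 - <<'E'
from h import *
for u,v in((212.8,241),(304.1,284.8)): print(np.round(atz('scene',u,v,50),1))
for u,v in((163/2.9+160,209/2.9+160),(430/2.9+160,331/2.9+160)): print('lug',np.round(atz('scene',u,v,78),1))
for u,v in((240/3+140,76/3+140),(540/3+140,76/3+140)): print('lugtop',np.round(atz('top',u,v,80),1))
for u,v in((317,76),(389,76),(460,76)): print('seat',np.round(atz('top',u/3+140,v/3+140,72),1))
for u,v in((222,187),(289,217),(357,249)): print('ball',np.round(atz('scene',u/2.9+160,v/2.9+160,134),1))
E
```

```text
[ 675.4 -129.    50. ]
[674.7 127.   50. ]
lug [ 665.4 -122.1   78. ]
lug [661.8 129.7  78. ]
lugtop [658.4 125.9  80. ]
lugtop [ 659.9 -133.1   80. ]
seat [660.7  60.1  72. ]
seat [661.   -2.4  72. ]
seat [661.4 -64.2  72. ]
ball [658.7 -61.6 134. ]
ball [658.1   1.  134. ]
ball [658.9  62.7 134. ]
```

Request:
{"fn": "arm_command", "kwargs": {"motion": [[[1,-2.5,-12,30,-0.006,-0.002,0.006],[1,0,0,35,0,0,0],[1,0,0,30,0,0,0],[1,0,0,20,0,0,0],[1,0,0,0,0,0,0]]]}}

```text
time: 3.1
tool_pos: [652.9, -140.5, 59.5]
eef_rot: [0.005, 0.711, 0.703, 0.0]
force: [-0.1, -0.1, 0.4]
gripper_width: 88.2
```

```bash
python3 - <<'E'
from h import *
to((658.5,-129.5,31),D0)
E
```

```text
t 3.1 pos [ 652.9 -140.5   59.5] w 88.2 F [-0.1 -0.1  0.4] q [-0.26  0.29  1.3  -0.    1.55 -0.25]
[[ 0.011  1.     0.008]
 [ 1.    -0.011 -0.007]
 [-0.007  0.008 -1.   ]]
shift [11.2  5.2 28.5] turn [ 0.008  0.007 -0.011] rows 1.0
```

Request:
{"fn": "arm_command", "kwargs": {"motion": [[[1,11,5,14,0.008,0.007,-0.011],[1,0,0,12,0,0,0],[1,0,0,0,0,0,0],[1,0,0,0,0,0,0]]]}}

```text
time: 3.5
tool_pos: [659.2, -131.4, 36.8]
eef_rot: [0.002, 0.708, 0.706, 0.002]
force: [0.0, -0.1, 0.6]
gripper_width: 87.8
```

```bash
python3 - <<'E'
from h import *
to((658.5,-129.5,31),D0)
E
```

```text
t 3.5 pos [ 659.2 -131.4   36.8] w 87.8 F [ 0.  -0.1  0.6] q [-0.25  0.32  1.3   0.    1.51 -0.25]
[[ 0.002  1.     0.006]
 [ 1.    -0.002 -0.001]
 [-0.001  0.006 -1.   ]]
shift [ 1.9 -0.7  5.8] turn [ 0.006  0.001 -0.002] rows 1.0
```

Request:
{"fn": "arm_command", "kwargs": {"motion": [[[0.3,2,-0.7,6,0.006,0,0],[0.3,0,0,0,0,0,0],[0.1,0,0,0,0,0,0],[0.1,0,0,0,0,0,0],[0.1,0,0,0,0,0,0],[0.1,0,0,0,0,0,0],[0.1,0,0,0,0,0,0],[0.1,0,0,0,0,0,0]]], "squeeze": 18}}

```text
time: 4.3
tool_pos: [660.2, -129.4, 33.0]
eef_rot: [0.002, 0.708, 0.707, 0.0]
force: [-1.0, 1.3, 7.2]
gripper_width: 28.1
```

```bash
python3 - <<'E'
from h import *
to((658.5,-149.5,31),D0)
E
```

```text
t 4.3 pos [ 660.2 -129.4   33. ] w 28.1 F [-1.   1.3  7.2] q [-0.24  0.32  1.3  -0.    1.51 -0.24]
[[ 0.001  1.     0.004]
 [ 1.    -0.001 -0.003]
 [-0.003  0.004 -1.   ]]
shift [-20.1  -1.7   2.1] turn [ 0.004  0.003 -0.001] rows 1.0
```

Width is 28.1 mm, so the button is flush. I'll slide outwards (−y) about 20 mm while gripping the tube.

Request:
{"fn": "arm_command", "kwargs": {"motion": [[[0.1,-5,0,0,0,0,0],[0.1,-5,0,0,0,0,0],[0.1,-5,0,0,0,0,0],[0.1,-5,0,0,0,0,0],[0.1,-3,0,0,0,0,0],[0.1,0,0,0,0,0,0]]]}}

```text
time: 4.9
tool_pos: [660.3, -153.1, 33.1]
eef_rot: [0.001, 0.707, 0.707, 0.001]
force: [2.7, 1.0, -0.6]
gripper_width: 27.9
```

```bash
python3 - <<'E'
from h import *
to((658.5,-149.5,31),D0)
grab('top','t2'); crop('top','c4',180,140,400,250,3.6)
E
```

```text
t 4.9 pos [ 660.3 -153.1   33.1] w 27.9 F [ 2.7  1.  -0.6] q [-0.28  0.34  1.29  0.    1.51 -0.28]
[[ 0.     1.     0.004]
 [ 1.    -0.    -0.   ]
 [-0.     0.004 -1.   ]]
shift [ 3.6 -1.8  2.1] turn [ 0.004  0.    -0.   ] rows 1.0
```

View pics/c4.png

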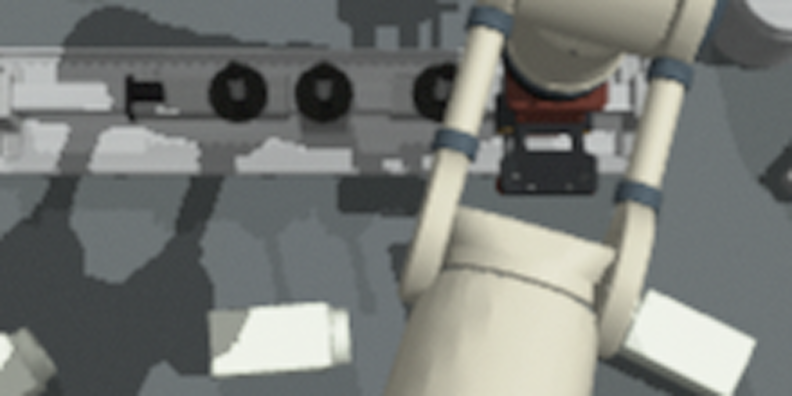

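The right peg moved from 24 to about 32 px away from the middle peg, so the wing has slid about 22 mm. Next I'll release, rise, grip the lug and slide the rest.

Request:
{"fn": "arm_command", "kwargs": {"motion": [[[0.7,0,0,0,0,0,0],[0.7,0,0,0,0,0,0],[0.7,0,0,0,0,0,0],[0.7,0,-1,-20,0,0,0],[0.7,0,-1,-16,0,0,0],[0.7,0,0,0,0,0,0],[0.7,0,0,0,0,0,0]]]}}

```text
time: 5.65
tool_pos: [656.6, -154.3, 69.8]
eef_rot: [0.001, 0.708, 0.707, -0.001]
force: [-0.5, -0.4, -0.2]
gripper_width: 61.4
```

```bash
python3 - <<'E'
from h import *
to((659,-153,68),D0)
E
```

```text
t 5.65 pos [ 656.6 -154.3   69.8] w 61.4 F [-0.5 -0.4 -0.2] q [-0.28  0.31  1.25 -0.    1.58 -0.28]
[[ 0.001  1.     0.   ]
 [ 1.    -0.001 -0.002]
 [-0.002  0.    -1.   ]]
shift [1.3 2.4 1.8] turn [ 0.     0.002 -0.001] rows 1.0
```

Request:
{"fn": "arm_command", "kwargs": {"motion": [[[0,1,2.5,2,0,0,0],[0,0,0,0,0,0,0],[0,0,0,0,0,0,0],[0,0,0,0,0,0,0],[0,0,0,0,0,0,0],[0,0,0,0,0,0,0],[0,0,0,0,0,0,0]]], "squeeze": 20}}

```text
time: 6.35
tool_pos: [660.2, -152.9, 64.4]
eef_rot: [0.001, 0.707, 0.707, -0.0]
force: [5.6, -0.3, -2.3]
gripper_width: 13.9
```

Request:
{"fn": "arm_command", "kwargs": {"motion": [[[0,-4,0,0,0,0,0],[0,-3,0,0,0,0,0],[0,-2,0,0,0,0,0],[0,-1,0,0,0,0,0],[0,0,0,0,0,0,0]]]}}

```text
time: 6.85
tool_pos: [660.2, -159.6, 64.5]
eef_rot: [-0.001, 0.706, 0.708, 0.001]
force: [0.1, 2.8, 0.1]
gripper_width: 13.5
```

```bash
python3 - <<'E'
from h import *
to((659,-169.5,68),D0)
E
```

```text
t 6.85 pos [ 660.2 -159.6   64.5] w 13.5 F [0.1 2.8 0.1] q [-0.29  0.33  1.24  0.    1.57 -0.29]
[[-0.002  1.     0.   ]
 [ 1.     0.002  0.004]
 [ 0.004  0.    -1.   ]]
shift [-9.8 -1.2 -3.6] turn [ 0.    -0.004  0.002] rows 1.0
```

Request:
{"fn": "arm_command", "kwargs": {"motion": [[[0,-3,0,0,0,0,0],[0,-3,0,0,0,0,0],[0,-2,0,0,0,0,0],[0,-2,0,0,0,0,0],[0,-1.5,0,0,0,0,0],[0,-1.5,0,0,0,0,0],[0,-1,0,0,0,0,0]]]}}

```text
time: 7.55
tool_pos: [660.2, -169.9, 64.4]
eef_rot: [-0.004, 0.705, 0.709, 0.004]
force: [-0.6, 7.4, 1.2]
gripper_width: 14.1
```

Request:
{"fn": "arm_command", "kwargs": {"motion": [[[0,-2,0,0,0,0,0],[0,-2,0,0,0,0,0],[0,-2,0,0,0,0,0]]]}}

```text
time: 7.85
tool_pos: [660.2, -170.1, 64.4]
eef_rot: [-0.008, 0.704, 0.71, 0.007]
force: [-0.8, 10.8, 1.6]
gripper_width: 14.1
```

The lug stops at y≈-170 against 10.8 N, so the right wing is locked at 40 mm. Now I'll do the left wing.

Request:
{"fn": "arm_command", "kwargs": {"motion": [[[0.9,2,0,0,0,0,0],[0.9,0,0,0,0,0,0],[0.9,0,0,0,0,0,0],[1,0,0,-40,0,0,0],[1,0,0,-45,0,0,0],[1,0,0,-40,0,0,0],[1,0,0,0,0,0,0]]]}}

```text
time: 8.55
tool_pos: [658.2, -176.5, 190.3]
eef_rot: [-0.008, 0.706, 0.708, 0.002]
force: [1.2, -0.5, 0.5]
gripper_width: 66.5
```

Request:
{"fn": "arm_command", "kwargs": {"motion": [[[1,45,0,0,0,0,0],[1,45,0,0,0,0,0],[1,45,0,0,0,0,0],[1,45,0,0,0,0,0],[1,45,0,0,0,0,0],[1,40,0,0,0,0,0],[1,15,0,0,0,0,0],[1,0,0,0,0,0,0]]]}}

```text
time: 9.35
tool_pos: [659.0, 104.4, 188.4]
eef_rot: [-0.006, 0.711, 0.703, -0.001]
force: [-1.0, -0.6, -0.1]
gripper_width: 87.7
```

```bash
python3 - <<'E'
from h import *
to((659.5,126.5,100),D0)
E
```

```text
t 9.35 pos [659.  104.4 188.4] w 87.7 F [-1.  -0.6 -0.1] q [0.1  0.28 1.08 0.01 1.79 0.11]
[[ 0.01   1.    -0.009]
 [ 1.    -0.01   0.007]
 [ 0.007 -0.01  -1.   ]]
shift [21.6  1.1 88.5] turn [-0.01  -0.007 -0.01 ] rows 2.0
```

Request:
{"fn": "arm_command", "kwargs": {"motion": [[[1,21,1,0,-0.01,-0.007,-0.01],[1,0,0,20,0,0,0],[1,0,0,40,0,0,0],[1,0,0,35,0,0,0],[1,0,0,20,0,0,0],[1,0,0,0,0,0,0],[1,0,0,0,0,0,0]]]}}

```text
time: 10.05
tool_pos: [662.9, 110.3, 68.9]
eef_rot: [0.004, 0.711, 0.703, -0.002]
force: [-0.4, 0.0, 0.6]
gripper_width: 87.6
```

```bash
python3 - <<'E'
from h import *
to((659.5,126.5,33),D0)
E
```

```text
t 10.05 pos [662.9 110.3  68.9] w 87.6 F [-0.4  0.   0.6] q [ 0.12  0.3   1.26 -0.01  1.57  0.13]
[[ 0.012  1.     0.003]
 [ 1.    -0.012 -0.008]
 [-0.008  0.003 -1.   ]]
shift [16.5 -3.7 35.7] turn [ 0.003  0.008 -0.012] rows 1.0
```

Request:
{"fn": "arm_command", "kwargs": {"motion": [[[1,15,-3.7,0,0.003,0.008,-0.012],[1,2,0,0,0,0,0],[1,0,0,20,0,0,0],[1,0,0,12,0,0,0],[1,0,0,0,0,0,0],[1,0,0,0,0,0,0]]]}}

```text
time: 10.65
tool_pos: [663.6, 128.5, 45.1]
eef_rot: [0.004, 0.707, 0.707, 0.005]
force: [-0.5, 0.1, 1.0]
gripper_width: 88.0
```

```bash
python3 - <<'E'
from h import *
to((659.5,126.5,33),D0)
E
```

```text
t 10.65 pos [663.6 128.5  45.1] w 88.0 F [-0.5  0.1  1. ] q [ 0.14  0.32  1.29 -0.    1.52  0.14]
[[-0.     1.     0.012]
 [ 1.     0.     0.002]
 [ 0.002  0.012 -1.   ]]
shift [-2.1 -4.2 12. ] turn [ 0.012 -0.002  0.   ] rows 1.0
```

Request:
{"fn": "arm_command", "kwargs": {"motion": [[[1,-2,-4.2,10,0.012,0,0],[1,0,0,3,0,0,0],[0.1,0,0,0,0,0,0],[0.1,0,0,0,0,0,0],[0.1,0,0,0,0,0,0],[0.1,0,0,0,0,0,0],[0.1,0,0,0,0,0,0],[0.1,0,0,0,0,0,0]]], "squeeze": 18}}

```text
time: 11.45
tool_pos: [660.4, 126.4, 33.8]
eef_rot: [0.0, 0.707, 0.707, 0.002]
force: [-0.1, -0.6, -0.4]
gripper_width: 43.0
```

Request:
{"fn": "arm_command", "kwargs": {"motion": [[[0.1,0,0,0,0,0,0],[0.1,0,0,0,0,0,0]]]}}

```text
time: 11.65
tool_pos: [659.1, 126.5, 33.6]
eef_rot: [-0.001, 0.707, 0.707, 0.001]
force: [-9.0, -0.5, 7.5]
gripper_width: 27.9
```

Request:
{"fn": "arm_command", "kwargs": {"motion": [[[0.1,5,0,0,0,0,0],[0.1,5,0,0,0,0,0],[0.1,5,0,0,0,0,0],[0.1,5,0,0,0,0,0],[0.1,3,0,0,0,0,0],[0.1,0,0,0,0,0,0]]]}}

```text
time: 12.25
tool_pos: [659.0, 150.2, 33.7]
eef_rot: [-0.0, 0.707, 0.707, -0.0]
force: [-0.3, -3.0, 0.3]
gripper_width: 27.8
```

Request:
{"fn": "arm_command", "kwargs": {"motion": [[[0.7,0,0,0,0,0,0],[0.7,0,0,0,0,0,0],[0.7,0,0,0,0,0,0],[0.7,0,0,-20,0,0,0],[0.7,0,0,-14,0,0,0],[0.7,0,0,0,0,0,0],[0.7,0,0,0,0,0,0]]]}}

```text
time: 12.95
tool_pos: [658.5, 151.4, 68.1]
eef_rot: [-0.001, 0.707, 0.707, -0.0]
force: [-0.2, 0.2, -0.5]
gripper_width: 61.5
```

```bash
python3 - <<'E'
from h import *
to((659.5,150,68),D0)
E
```

```text
t 12.95 pos [658.5 151.4  68.1] w 61.5 F [-0.2  0.2 -0.5] q [0.17 0.32 1.25 0.   1.58 0.17]
[[-0.     1.    -0.002]
 [ 1.     0.     0.002]
 [ 0.002 -0.002 -1.   ]]
shift [-1.4  1.   0.1] turn [-0.002 -0.002  0.   ] rows 1.0
```

Request:
{"fn": "arm_command", "kwargs": {"motion": [[[0,-1,1,0,0,0,0],[0,0,0,0,0,0,0],[0,0,0,0,0,0,0],[0,0,0,0,0,0,0],[0,0,0,0,0,0,0],[0,0,0,0,0,0,0],[0,0,0,0,0,0,0]]], "squeeze": 20}}

```text
time: 13.65
tool_pos: [658.9, 150.1, 65.0]
eef_rot: [-0.002, 0.707, 0.707, -0.001]
force: [4.5, -0.1, -0.8]
gripper_width: 13.9
```

Request:
{"fn": "arm_command", "kwargs": {"motion": [[[0,4,0,0,0,0,0],[0,3,0,0,0,0,0],[0,3,0,0,0,0,0],[0,2,0,0,0,0,0],[0,2,0,0,0,0,0],[0,2,0,0,0,0,0],[0,2,0,0,0,0,0],[0,1.5,0,0,0,0,0]]]}}

```text
time: 14.45
tool_pos: [658.9, 167.0, 65.0]
eef_rot: [-0.0, 0.708, 0.706, -0.004]
force: [0.6, -8.6, 0.4]
gripper_width: 14.0
```

Request:
{"fn": "arm_command", "kwargs": {"motion": [[[0,1.5,0,0,0,0,0],[0,2,0,0,0,0,0],[0,2,0,0,0,0,0],[0,2,0,0,0,0,0]]]}}

```text
time: 14.85
tool_pos: [658.9, 167.2, 65.0]
eef_rot: [0.004, 0.709, 0.705, -0.009]
force: [-0.1, -10.9, 0.5]
gripper_width: 13.7
```

The left wing is locked too, held at y=167 against 10.9 N. I'll back off, look at both cameras and fit the arm geometry.

Request:
{"fn": "arm_command", "kwargs": {"motion": [[[0.9,-1,0,0,0,0,0],[0.9,0,0,0,0,0,0],[0.9,0,0,0,0,0,0],[1,0,0,-45,0,0,0],[1,0,0,-48,0,0,0],[1,0,0,-48,0,0,0],[1,0,-10,-30,0,0,0],[1,0,-48,0,0,0,0]]]}}

```text
time: 15.65
tool_pos: [602.5, 175.3, 235.1]
eef_rot: [-0.003, 0.708, 0.706, -0.011]
force: [-0.2, 0.4, -0.6]
gripper_width: 74.1
```

Request:
{"fn": "arm_command", "kwargs": {"motion": [[[1,0,-48,0,0,0,0],[1,0,-48,0,0,0,0],[1,0,-48,0,0,0,0],[1,0,-48,0,0,0,0],[1,0,-10,0,0,0,0],[1,0,0,0,0,0,0]]]}}

```text
time: 16.25
tool_pos: [390.0, 180.2, 241.9]
eef_rot: [-0.004, 0.705, 0.709, -0.005]
force: [0.0, 0.3, 0.9]
gripper_width: 87.6
```

```bash
python3 - <<'E'
from h import *
log();st()
grab('scene','s3'); grab('top','t3'); crop('scene','c5',160,160,430,330,2.9)
a,_=ld('scene');b,_=ld('top'); cv2.imwrite('pics/both.png',cv2.cvtColor(np.hstack([cv2.resize(a[150:340,160:450],(400,262)),cv2.resize(b[140:330,130:420],(400,262))]),cv2.COLOR_RGB2BGR))
from scipy.optimize import least_squares
L=[eval(l) for l in open('log.txt')]
def fk(p,q):
    a,h,L2,e,L3,dt,ph=p; R=Ro.from_euler('z',q[0])*Ro.from_euler('y',q[1])
    x=Ro.from_euler('z',q[0]).apply([a,0,h])+R.apply([0,0,L2]); R=R*Ro.from_euler('y',q[2])
    x=x+R.apply([e,0,L3]); R=R*Ro.from_euler('z',q[3])*Ro.from_euler('y',q[4]); return x+R.apply([0,0,dt]),R*Ro.from_euler('z',q[5])
f=lambda p:np.concatenate([fk(p,l[0])[0]-l[1] for l in L])
r=least_squares(f,[50,350,350,20,350,250,0]); print(len(L),np.round(r.x,1),np.abs(r.fun).max())
for l in L[-2:]:
    R=fk(r.x,l[0])[1].as_matrix(); w=l[2]; Rm=Ro.from_quat([w[1],w[2],w[3],w[0]]).as_matrix(); print(np.round(R.T@Rm,2))
np.save('kin.npy',r.x)
E
```

```text
t 16.25 pos [390.  180.2 241.9] w 87.6 F [0.  0.3 0.9] q [ 0.35 -0.35  1.6   0.    1.9   0.35]
[[-0.005  1.    -0.013]
 [ 1.     0.005 -0.001]
 [-0.001 -0.013 -1.   ]]
13 [   2.8  855.6  371.7  134.9  554.2 1009.1    0. ] 39.53660129316505
[[ 0. -1. -0.]
 [ 1.  0.  0.]
 [-0. -0.  1.]]
[[ 0. -1.  0.]
 [ 1.  0.  0.]
 [-0.  0.  1.]]
```

View pics/both.png

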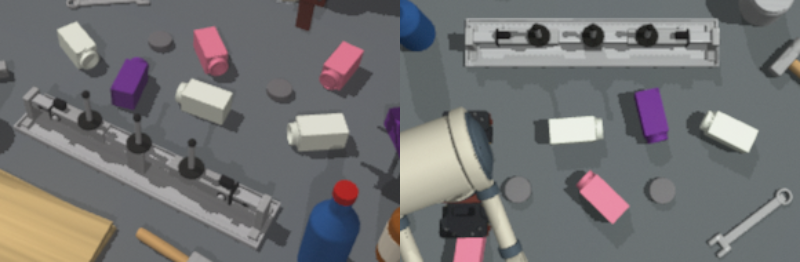

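```bash
cat > kin.py <<'E'
from h import *
from scipy.optimize import least_squares
def fk(p,q):
    a,h,b,L2,e,L3,dt=p; Z=Ro.from_euler('z',q[0]); R=Z*Ro.from_euler('y',q[1])
    x=Z.apply([a,0,h])+R.apply([b,0,L2]); R=R*Ro.from_euler('y',q[2])
    x=x+R.apply([e,0,L3]); R=R*Ro.from_euler('z',q[3])*Ro.from_euler('y',q[4]); return x+R.apply([0,0,dt]),(R*Ro.from_euler('z',q[5]+np.pi/2)).as_matrix()
L=[eval(l) for l in open('log.txt')]
f=lambda p:np.concatenate([np.concatenate([fk(p,l[0])[0]-l[1] for l in L]),(p-[50,350,0,350,0,350,250])*1e-4])
def fit(): return least_squares(f,[50,350,0,350,0,350,250],x_scale=100)
LO=np.array([-2.87,-.86,.17,-1.51,.06,-2.65])+.03; HI=np.array([2.87,2.18,2.46,4.65,2.69,2.65])-.03
def ik(p,pos,R,q0):
    g=lambda q:np.concatenate([(fk(p,q)[0]-pos)/100,Ro.from_matrix(fk(p,q)[1].T@R).as_rotvec()])
    r=least_squares(g,np.clip(q0,LO+.01,HI-.01),bounds=(LO,HI)); return r.x,np.linalg.norm(r.fun)
E
python3 - <<'E'
from kin import *
r=fit(); print(np.round(r.x,1)); print(np.round(r.fun[:-7].reshape(-1,3),1)); 
for l in L: print(np.round(l[0],2),np.round(l[1]),round(float(np.hypot(*l[1][:2]))))
E
```

```text
[ 2.6000e+00  8.5590e+02 -5.0000e-01  3.7170e+02  1.3510e+02  5.5490e+02
  1.0093e+03]
[[-22.9 -17.6  -0.1]
 [ -6.5 -33.3  -0.1]
 [ -5.5 -36.9  -0.1]
 [ -8.2 -32.9   0.1]
 [ -9.6 -33.7   0.1]
 [-10.7 -31.8   0.1]
 [-10.6 -33.9  -0.2]
 [-11.3 -29.5  -0.1]
 [  3.5 -28.7  -0. ]
 [  4.2 -39.5  -0.1]
 [  9.8 -33.    0.1]
 [  2.9 -32.4  -0.1]
 [ 13.5 -28.8   0.4]]
[-0.74 -0.08  1.43  0.01  1.82 -0.77] [ 416. -327.  212.] 530
[-0.24  0.32  1.06  0.    1.76 -0.24] [ 671. -127.  170.] 683
[-0.26  0.29  1.3  -0.    1.55 -0.25] [ 653. -140.   60.] 668
[-0.25  0.32  1.3   0.    1.51 -0.25] [ 659. -131.   37.] 672
[-0.24  0.32  1.3  -0.    1.51 -0.24] [ 660. -129.   33.] 673
[-0.28  0.34  1.29  0.    1.51 -0.28] [ 660. -153.   33.] 678
[-0.28  0.31  1.25 -0.    1.58 -0.28] [ 657. -154.   70.] 675
[-0.29  0.33  1.24  0.    1.57 -0.29] [ 660. -160.   64.] 679
[0.1  0.28 1.08 0.01 1.79 0.11] [659. 104. 188.] 667
[ 0.12  0.3   1.26 -0.01  1.57  0.13] [663. 110.  69.] 672
[ 0.14  0.32  1.29 -0.    1.52  0.14] [664. 129.  45.] 676
[0.17 0.32 1.25 0.   1.58 0.17] [658. 151.  68.] 676
[ 0.35 -0.35  1.6   0.    1.9   0.35] [390. 180. 242.] 430
```

```bash
sed -i 's/a,h,b,L2,e,L3,dt=p/a,h,b,L2,e,L3,dt,c=p/; s/\[a,0,h\]/[a,c,h]/; s/\[50,350,0,350,0,350,250\]/[50,350,0,350,0,350,250,30]/g' kin.py
cat > jars.py <<'E'
from h import *
def jars(n='top'):
    P=cloud(n); im,_=ld(n); c=im.astype(int)
    m=((P[...,2]>38)&(P[...,2]<52)&(c.min(2)>100)&(np.ptp(c,axis=2)<45)&(P[...,0]<600)&(P[...,0]>300)).astype(np.uint8)
    k,lab,s,_=cv2.connectedComponentsWithStats(m)
    for i in range(1,k):
        if s[i,4]<150: continue
        q=P[lab==i]; r=cv2.minAreaRect(q[:,:2].astype(np.float32)); print(n,s[i,4],np.round(r[0],1),np.round(r[1],1),round(r[2],1),'z',round(float(np.median(q[:,2])),1), 'px',s[i,:2]+s[i,2:4]//2)
E
python3 - <<'E'
from kin import *
from jars import jars
r=fit(); print(np.round(r.x,1),np.round(np.abs(r.fun[:-8]).max(),2)); np.save('kin.npy',r.x)
jars('top'); jars('scene')
E
```

```text
[  0.  157.2   0.  372.6  96.9 558.5 349.3  34. ] 0.0
top 625 [ 485.6 -264.9] [100.6  47.4] 64.2 z 46.0 px [370 235]
top 631 [486.4  28.6] [ 46.2 100. ] 4.4 z 45.8 px [258 234]
scene 413 [ 483.2 -262.2] [102.   47.5] 64.0 z 46.0 px [215 179]
scene 543 [483.5  31.2] [50.5 99.8] 6.2 z 46.2 px [308 219]
scene 622 [447.2 247. ] [52.3 99.9] 34.7 z 46.0 px [391 241]
```

```bash
cat > plan.py <<'E'
from kin import *
p=np.load('kin.npy'); Z=np.array([0,0,1.])
J=dict(A=((485,30),-85),B=((447,247),-55.3),C=((484.5,-263.5),64.2))
S=dict(L=(659,101),C=(659,-1),R=(659,-103))
G=-8; GZ=28
def frame(y,z): return np.stack([np.cross(y,z),y,z],1)
def pick(j,th,s,up=0):
    (x,y),a=J[j]; a=np.radians(a); m=np.array([np.cos(a),np.sin(a),0]); z=-np.cos(th)*Z+np.sin(th)*m
    R=frame(s*np.cross(Z,m),z); return np.array([x,y,GZ+up])+G*m+19*z,R,m
def place(k,th,s,yaw,up=0,ng=GZ-23):
    h=np.array([np.cos(yaw),np.sin(yaw),0]); z=np.cos(th)*h-np.sin(th)*Z
    # jar: m=-Z, n=-h ; Z x m -> n x m = (-h)x(-Z)=h x Z
    R=frame(s*np.cross(h,Z),z); x,y=S[k]; return np.array([x,y,120+up])+G*(-Z)+ng*(-h)+19*z,R
E
python3 - <<'E'
from plan import *
q0=np.array(env.sense()['q'])
for thd in(30,45):
  th=np.radians(thd)
  for j,k in(('C','R'),('A','C'),('B','L')):
    for s in(1,-1):
      P,R,m=pick(j,th,s); best=min((ik(p,P,R,np.r_[q0[:3],a,q0[4],b]) for a in(0,1.5,3) for b in(-2,-1,0,1,2)),key=lambda t:t[1])
      print(thd,j,s,'pick',np.round(best[0],2),round(best[1],4))
      for yaw in(-.5,0,.5):
        P,R=place(k,th,s,yaw); b2=min((ik(p,P,R,np.r_[q0[:3],a,c,b]) for a in(0,best[0][3],3) for c in(.5,1.5) for b in(-2,-1,0,1,2)),key=lambda t:t[1])
        print('   place',yaw,np.round(b2[0],2),round(b2[1],4))
E
```

```text
30 C 1 pick [-0.87  0.16  1.63  0.5   1.58  2.62] 0.0579
   place -0.5 [-0.   -0.33  2.12 -0.87  0.55  2.62] 0.0173
   place 0 [-0.36 -0.41  2.18  0.75  0.47  0.69] 0.0
   place 0.5 [-0.61 -0.13  1.95  1.11  1.05 -0.  ] 0.0
30 C -1 pick [-0.86  0.16  1.62  0.48  1.58 -0.45] 0.0
   place -0.5 [ 0.01 -0.33  2.12 -0.92  0.56 -0.46] 0.0
   place 0 [-0.36 -0.41  2.18  0.75  0.47 -2.45] 0.0
   place 0.5 [-0.47 -0.23  1.93  0.73  0.92 -2.62] 0.2915
30 A 1 pick [ 0.34 -0.04  1.83 -0.51  1.51  0.33] 0.0
   place -0.5 [ 0.18 -0.31  2.05 -0.81  0.7   2.62] 0.1174
   place 0 [-0.1  -0.46  2.21  0.24  0.35  1.29] 0.0
   place 0.5 [-0.41 -0.26  2.06  1.08  0.89  0.12] 0.0
30 A -1 pick [ 0.4  -0.02  1.84 -0.59  1.51 -2.62] 0.1556
   place -0.5 [ 0.25 -0.26  2.06 -1.05  0.75 -0.23] 0.0
   place 0 [-0.1  -0.46  2.21  0.24  0.35 -1.85] 0.0
   place 0.5 [-0.31 -0.32  2.04  0.78  0.8  -2.62] 0.1867
30 B 1 pick [ 0.78 -0.01  1.8  -0.52  1.47  0.26] 0.0
   place -0.5 [ 0.35 -0.22  1.94 -0.76  0.83  2.62] 0.2212
   place 0 [ 0.18 -0.41  2.18 -0.45  0.36  2.08] 0.0
   place 0.5 [-0.18 -0.33  2.12  1.01  0.7
[... 862 characters left out ...]
.22  1.9   0.68  0.98  0.5 ] 0.0
45 A -1 pick [ 0.47  0.1   1.79 -0.73  1.6  -2.62] 0.0285
   place -0.5 [ 0.17 -0.22  1.9  -0.6   0.89 -0.65] 0.0
   place 0 [-0.08 -0.35  2.01  0.09  0.7  -1.7 ] 0.0
   place 0.5 [-0.32 -0.22  1.9   0.66  0.98 -2.62] 0.0124
45 B 1 pick [ 0.9   0.11  1.78 -0.74  1.55  0.43] 0.0
   place -0.5 [ 0.36 -0.13  1.81 -0.64  1.    2.62] 0.0456
   place 0 [ 0.16 -0.32  1.98 -0.17  0.7   1.81] 0.0
   place 0.5 [-0.11 -0.26  1.94  0.56  0.86  0.73] 0.0
45 B -1 pick [ 0.92  0.12  1.79 -0.78  1.55 -2.62] 0.0765
   place -0.5 [ 0.38 -0.12  1.82 -0.7   1.01 -0.44] 0.0
   place 0 [ 0.16 -0.32  1.98 -0.17  0.7  -1.33] 0.0
   place 0.5 [-0.11 -0.26  1.94  0.56  0.86 -2.41] 0.0
```

```bash
cat >> h.py <<'E'
def rows(pos,R,g,n=None,pad=1):
    from scipy.spatial.transform import Slerp
    log(); s,Rc=st(); c=np.array(s['tool_pos']); d=np.array(pos)-c; w=Ro.from_matrix(Rc.T@R).as_rotvec()
    n=n or int(max(1,np.ceil(max(np.linalg.norm(d)/44,np.linalg.norm(w)/.135))))
    sl=Slerp([0,1],Ro.from_matrix([Rc,R]))(np.linspace(0,1,n+1)).as_matrix()
    o=[[g]+[float(v) for v in np.round(sl[i].T@d/n)]+[float(v) for v in np.round(w/n,3)] for i in range(n)]+[[g,0,0,0,0,0,0]]*pad
    print('left',np.round(Rc.T@d,1),np.round(w,3),n)
    if n>1:
        for i in range(0,len(o),8): print(o[i:i+8])
E
python3 - <<'E'
from plan import *
P,R,m=pick('B',np.pi/4,1,up=90); rows(P,R,1)
E
```

```text
t 16.35 pos [391.5 180.  241.6] w 88.1 F [-0.4  0.5  0.1] q [ 0.35 -0.35  1.6   0.    1.9   0.35]
[[-0.004  1.    -0.013]
 [ 1.     0.004 -0.002]
 [-0.002 -0.013 -1.   ]]
left [ 62.6  60.7 136.1] [-0.249 -0.764 -0.564] 8
[[1, 8.0, 8.0, 17.0, -0.031, -0.095, -0.071], [1, 9.0, 8.0, 16.0, -0.031, -0.095, -0.071], [1, 10.0, 8.0, 16.0, -0.031, -0.095, -0.071], [1, 11.0, 8.0, 15.0, -0.031, -0.095, -0.071], [1, 12.0, 8.0, 14.0, -0.031, -0.095, -0.071], [1, 12.0, 9.0, 13.0, -0.031, -0.095, -0.071], [1, 13.0, 9.0, 12.0, -0.031, -0.095, -0.071], [1, 13.0, 10.0, 11.0, -0.031, -0.095, -0.071]]
[[1, 0, 0, 0, 0, 0, 0]]
```

Request:
{"fn": "arm_command", "kwargs": {"motion": [[[1,8,8,17,-0.03,-0.095,-0.07],[1,9,8,16,-0.03,-0.095,-0.07],[1,10,8,16,-0.03,-0.095,-0.07],[1,11,8,15,-0.03,-0.095,-0.07],[1,12,8,14,-0.03,-0.095,-0.07],[1,12,9,13,-0.03,-0.095,-0.07],[1,13,9,12,-0.03,-0.095,-0.07],[1,13,10,11,-0.03,-0.095,-0.07]]]}}

```text
time: 17.15
tool_pos: [464.1, 247.4, 104.0]
eef_rot: [0.348, 0.423, 0.817, -0.183]
force: [0.0, 0.1, -1.0]
gripper_width: 87.7
```

```bash
python3 - <<'E'
from plan import *
P,R,m=pick('B',np.pi/4,1,up=60); rows(P,R,1)
r=fit(); print(np.round(r.x,1),np.abs(r.fun[:-8]).max()); np.save('kin.npy',r.x)
grab('scene','s4')
from jars import jars
jars('scene')
E
```

```text
t 17.15 pos [464.1 247.4 104. ] w 87.7 F [ 0.   0.1 -1. ] q [ 0.9   0.05  1.68 -0.77  1.66  0.31]
[[-0.4    0.817  0.414]
 [ 0.562  0.576 -0.593]
 [-0.723 -0.005 -0.69 ]]
left [ 24.1 -14.1  17.4] [0.003 0.023 0.009] 1
[  0.  157.2   0.  372.6  96.9 558.5 349.3  34. ] 2.1981999395848106e-05
scene 421 [ 483.4 -262.9] [101.6  47.9] 64.1 z 46.1 px [215 179]
scene 544 [482.9  30.8] [ 52.3 100.4] 4.5 z 46.2 px [308 219]
scene 452 [448.4 247.1] [50.7 98.9] 35.8 z 46.0 px [388 241]
```

View pics/s4.png

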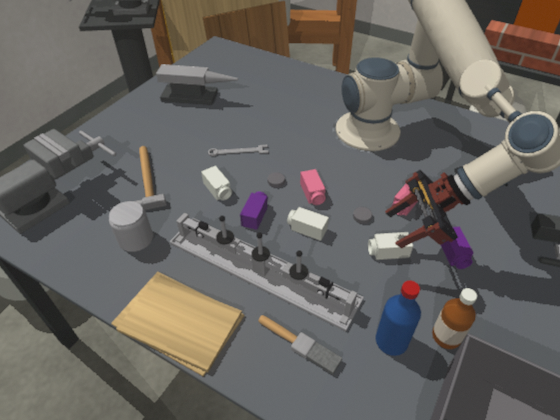

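```bash
python3 - <<'E'
from plan import *
J['B']=((447.5,247),-55)
th=np.radians(35)
P,R=place('L',th,1,0); print('place ik',ik(p,P,R,[.17,-.36,2.08,-.3,.5,1.95]))
P,R=place('L',th,1,0,up=95); print('place ik up',ik(p,P,R,[.17,-.36,2.08,-.3,.5,1.95]))
P,R,m=pick('B',th,1,up=40); rows(P,R,1,n=3)
print('then', np.round(R.T@np.array([0,0,-40.]),1))
E
```

```text
place ik (array([ 0.17172198, -0.38782651,  2.11864147, -0.30955562,  0.47741784,
        1.94672875]), np.float64(6.746688239185296e-10))
place ik up (array([ 0.17172198, -0.4630202 ,  2.00023103, -0.22906336,  0.66423509,
        1.85150787]), np.float64(4.051485783098711e-13))
t 17.2 pos [462.  247.2  97.3] w 87.7 F [-3.1 -0.6 -4.3] q [ 0.9   0.06  1.69 -0.77  1.66  0.31]
[[-0.409  0.814  0.413]
 [ 0.553  0.581 -0.598]
 [-0.726 -0.016 -0.687]]
left [ 36.5 -11.2  27. ] [-0.006  0.202  0.017] 3
[[1, 12.0, -4.0, 9.0, -0.002, 0.067, 0.006], [1, 11.0, -4.0, 10.0, -0.002, 0.067, 0.006], [1, 11.0, -4.0, 11.0, -0.002, 0.067, 0.006], [1, 0, 0, 0, 0, 0, 0]]
then [22.9  0.  32.8]
```

Request:
{"fn": "arm_command", "kwargs": {"motion": [[[1,12,-4,9,0,0.067,0.006],[1,11,-4,10,0,0.067,0.006],[1,11,-4,11,0,0.067,0.006],[1,0,0,0,0,0,0],[1,0,0,0,0,0,0]]]}}

```text
time: 17.7
tool_pos: [448.9, 245.2, 44.2]
eef_rot: [0.26, 0.442, 0.846, -0.145]
force: [-0.5, -0.3, 0.5]
gripper_width: 87.8
```

```bash
python3 - <<'E'
from plan import *
J['B']=((447.5,247),-55)
th=np.radians(35)
P,R,m=pick('B',th,1,up=0); rows(P,R,1,n=2)
E
```

```text
t 17.7 pos [448.9 245.2  44.2] w 87.8 F [-0.5 -0.3  0.5] q [ 0.82  0.    1.75 -0.59  1.55  0.27]
[[-0.475  0.823  0.311]
 [ 0.672  0.568 -0.475]
 [-0.568 -0.017 -0.823]]
left [17.5  0.4 26.5] [-0.018 -0.007  0.004] 2
[[1, 9.0, 0.0, 13.0, -0.009, -0.003, 0.002], [1, 9.0, 0.0, 13.0, -0.009, -0.003, 0.002], [1, 0, 0, 0, 0, 0, 0]]
```

Request:
{"fn": "arm_command", "kwargs": {"motion": [[[1,6,0,9,-0.018,-0.007,0.004],[1,6,0,9,0,0,0],[1,4,0,6,0,0,0],[1,0,0,0,0,0,0],[1,0,0,0,0,0,0]]]}}

```text
time: 18.2
tool_pos: [451.4, 246.0, 16.3]
eef_rot: [0.268, 0.441, 0.845, -0.139]
force: [0.0, 0.0, -0.3]
gripper_width: 87.7
```

```bash
python3 - <<'E'
from plan import *
J['B']=((447.5,247),-55)
th=np.radians(35)
P,R,m=pick('B',th,1,up=0); rows(P,R,1,n=1)
E
```

```text
t 18.2 pos [451.4 246.   16.3] w 87.7 F [ 0.   0.  -0.3] q [ 0.82  0.03  1.79 -0.6   1.49  0.31]
[[-0.467  0.82   0.331]
 [ 0.671  0.573 -0.471]
 [-0.576  0.003 -0.818]]
left [ 2.3 -2.6  3.1] [ 0.001  0.003 -0.002] 1
```

Request:
{"fn": "arm_command", "kwargs": {"motion": [[[0.3,2,-2.5,3,0,0,0],[0.3,0,0,0,0,0,0],[0.3,0,0,0,0,0,0],[0.3,0,0,0,0,0,0],[0.3,0,0,0,0,0,0],[0.3,0,0,0,0,0,0],[0.3,0,0,0,0,0,0]]], "squeeze": 25}}

```text
time: 18.9
tool_pos: [449.7, 245.1, 13.9]
eef_rot: [0.269, 0.441, 0.845, -0.138]
force: [0.2, -0.8, -0.3]
gripper_width: 45.7
```

```bash
python3 - <<'E'
from plan import *
s,R=st(); P=s['tool_pos']+np.array([0,0,190.]); rows(P,R,.3)
E
```

```text
t 18.9 pos [449.7 245.1  13.9] w 45.7 F [ 0.2 -0.8 -0.3] q [ 0.82  0.02  1.79 -0.6   1.49  0.32]
[[-0.466  0.82   0.333]
 [ 0.672  0.573 -0.47 ]
 [-0.576  0.004 -0.818]]
t 18.9 pos [449.7 245.1  13.9] w 45.7 F [ 0.2 -0.8 -0.3] q [ 0.82  0.02  1.79 -0.6   1.49  0.32]
[[-0.466  0.82   0.333]
 [ 0.672  0.573 -0.47 ]
 [-0.576  0.004 -0.818]]
left [-109.4    0.9 -155.4] [0. 0. 0.] 5
[[0.3, -22.0, 0.0, -31.0, 0.0, 0.0, 0.0], [0.3, -22.0, 0.0, -31.0, 0.0, 0.0, 0.0], [0.3, -22.0, 0.0, -31.0, 0.0, 0.0, 0.0], [0.3, -22.0, 0.0, -31.0, 0.0, 0.0, 0.0], [0.3, -22.0, 0.0, -31.0, 0.0, 0.0, 0.0], [0.3, 0, 0, 0, 0, 0, 0]]
```

Request:
{"fn": "arm_command", "kwargs": {"motion": [[[0.3,-15,0,-21,0,0,0],[0.3,-22,0,-31,0,0,0],[0.3,-22,0,-31,0,0,0],[0.3,-22,0,-31,0,0,0],[0.3,-22,0,-31,0,0,0],[0.3,-8,0,-12,0,0,0]]]}}

```text
time: 19.5
tool_pos: [447.5, 242.5, 207.8]
eef_rot: [0.266, 0.44, 0.846, -0.142]
force: [0.2, 0.8, -0.9]
gripper_width: 45.8
```

```bash
python3 - <<'E'
from plan import *
P,R=place('L',np.radians(35),1,0,up=110,ng=6); print(P); rows(P-[60,0,-10],R,.3)
grab('scene','s5')
E
```

```text
[668.56388884 101.         227.10204771]
t 19.5 pos [447.5 242.5 207.8] w 45.8 F [ 0.2  0.8 -0.9] q [ 0.82 -0.11  1.57 -0.61  1.79  0.11]
[[-0.471  0.82   0.326]
 [ 0.668  0.573 -0.475]
 [-0.576 -0.006 -0.818]]
left [-187.3   50.8   95.7] [-0.404  0.863  2.29 ] 19
[[0.3, -10.0, 3.0, 5.0, -0.021, 0.045, 0.121], [0.3, -10.0, 4.0, 5.0, -0.021, 0.045, 0.121], [0.3, -9.0, 5.0, 4.0, -0.021, 0.045, 0.121], [0.3, -9.0, 6.0, 4.0, -0.021, 0.045, 0.121], [0.3, -8.0, 7.0, 4.0, -0.021, 0.045, 0.121], [0.3, -8.0, 8.0, 4.0, -0.021, 0.045, 0.121], [0.3, -7.0, 8.0, 3.0, -0.021, 0.045, 0.121], [0.3, -6.0, 9.0, 3.0, -0.021, 0.045, 0.121]]
[[0.3, -5.0, 10.0, 3.0, -0.021, 0.045, 0.121], [0.3, -4.0, 10.0, 3.0, -0.021, 0.045, 0.121], [0.3, -3.0, 11.0, 3.0, -0.021, 0.045, 0.121], [0.3, -2.0, 11.0, 3.0, -0.021, 0.045, 0.121], [0.3, -0.0, 11.0, 4.0, -0.021, 0.045, 0.121], [0.3, 1.0, 11.0, 4.0, -0.021, 0.045, 0.121], [0.3, 2.0, 10.0, 4.0, -0.021, 0.045, 0.121], [0.3, 3.0, 10.0, 4.0, -0.021, 0.045, 0.121]]
[[0.3, 4.0, 10.0, 5.0, -0.021, 0.045, 0.121], [0.3, 5.0, 9.0, 5.0, -0.021, 0.045, 0.121], [0.3, 5.0, 8.0, 6.0, -0.021, 0.045, 0.121], [0.3, 0, 0, 0, 0, 0, 0]]
```

Request:
{"fn": "arm_command", "kwargs": {"motion": [[[0.3,-10,3,5,-0.021,0.045,0.121],[0.3,-10,4,5,-0.021,0.045,0.121],[0.3,-9,5,4,-0.021,0.045,0.121],[0.3,-9,6,4,-0.021,0.045,0.121],[0.3,-8,7,4,-0.021,0.045,0.121],[0.3,-8,8,4,-0.021,0.045,0.121],[0.3,-7,8,3,-0.021,0.045,0.121],[0.3,-6,9,3,-0.021,0.045,0.121]]]}}

```text
time: 20.35
tool_pos: [514.3, 182.5, 201.1]
eef_rot: [0.179, 0.784, 0.576, 0.143]
force: [-0.0, 0.1, -0.2]
gripper_width: 46.1
```

Request:
{"fn": "arm_command", "kwargs": {"motion": [[[0.3,-5,10,3,-0.021,0.045,0.121],[0.3,-4,10,3,-0.021,0.045,0.121],[0.3,-3,11,3,-0.021,0.045,0.121],[0.3,-2,11,3,-0.021,0.045,0.121],[0.3,0,11,4,-0.021,0.045,0.121],[0.3,1,11,4,-0.021,0.045,0.121],[0.3,2,10,4,-0.021,0.045,0.121],[0.3,3,10,4,-0.021,0.045,0.121]]]}}

```text
time: 21.15
tool_pos: [577.4, 114.8, 188.4]
eef_rot: [0.046, 0.913, 0.134, 0.383]
force: [-0.1, -0.7, 0.4]
gripper_width: 45.8
```

```bash
python3 - <<'E'
from plan import *
P,R=place('L',np.radians(35),1,0,up=110,ng=6); rows(P-[60,0,-10],R,.3)
E
```

```text
t 21.15 pos [577.4 114.8 188.4] w 45.8 F [-0.1 -0.7  0.4] q [ 0.22 -0.64  2.08 -0.17  0.93  1.54]
[[ 0.671  0.21   0.711]
 [ 0.281 -0.96   0.019]
 [ 0.686  0.187 -0.703]]
left [ 50.4  28.8 -12.3] [-0.043  0.165  0.282] 3
[[0.3, 17.0, 10.0, -4.0, -0.014, 0.055, 0.094], [0.3, 18.0, 8.0, -3.0, -0.014, 0.055, 0.094], [0.3, 19.0, 6.0, -2.0, -0.014, 0.055, 0.094], [0.3, 0, 0, 0, 0, 0, 0]]
```

Request:
{"fn": "arm_command", "kwargs": {"motion": [[[0.3,17,10,-4,-0.014,0.055,0.094],[0.3,18,8,-3,-0.014,0.055,0.094],[0.3,19,6,-2,-0.014,0.055,0.094],[0.3,0,0,0,0,0,0],[0.3,0,0,0,0,0,0]]]}}

```text
time: 21.65
tool_pos: [606.5, 98.9, 218.8]
eef_rot: [-0.001, 0.891, -0.007, 0.454]
force: [-0.2, 0.2, -0.9]
gripper_width: 45.8
```

```bash
python3 - <<'E'
from plan import *
P,R=place('L',np.radians(35),1,0,up=110,ng=6); rows(P-[60,0,0],R,.3,n=2)
grab('scene','s6'); crop('scene','c6',200,100,440,300,3)
E
```

```text
t 21.65 pos [606.5  98.9 218.8] w 45.8 F [-0.2  0.2 -0.9] q [ 0.2  -0.66  2.11 -0.24  0.78  1.87]
[[ 0.588 -0.01   0.809]
 [-0.013 -1.    -0.003]
 [ 0.809 -0.008 -0.588]]
left [ 7.9 -2.2 -3.2] [ 0.004  0.018 -0.013] 2
[[0.3, 4.0, -1.0, -2.0, 0.002, 0.009, -0.006], [0.3, 4.0, -1.0, -2.0, 0.002, 0.009, -0.006], [0.3, 0, 0, 0, 0, 0, 0]]
```

View pics/c6.png

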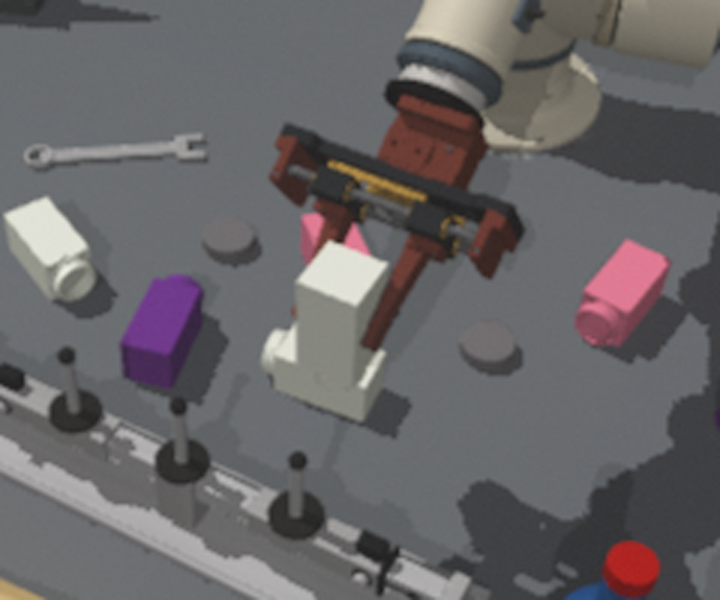

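The crop shows the jar held upright with its mouth down. The left peg's ball is at crop (298,461) and its seat at (297,514). The other two balls are at (179,406) and (66,355).

```bash
python3 - <<'E'
from plan import *
for u,v in((298,461),(179,406),(66,355)): print('ball',np.round(atz('scene',u/3+200,v/3+100,134),1))
for u,v in((297,514),(182,461),(75,411)): print('seat',np.round(atz('scene',u/3+200,v/3+100,72),1))
im,_=ld('scene'); P=cloud('scene'); m=(P[...,2]>180)&(P[...,2]<350)&(im.min(2)>110)&(P[...,0]>560)
q=P[m]; t=q[q[:,2]>q[:,2].max()-100]; print('held top?',m.sum(),np.round(np.percentile(q,[1,50,99],axis=0),1))
P,R=place('L',np.radians(35),1,0,up=90,ng=6); rows(P,R,.3)
E
```

```text
ball [659.8 104.2 134. ]
ball [659.3   1.8 134. ]
ball [ 660.  -101.6  134. ]
seat [661.8 106.1  72. ]
seat [663.    3.8  72. ]
seat [663.6 -98.   72. ]
held top? 963 [[575.6  76.2 186. ]
 [618.9 100.3 258.8]
 [622.5 122.1 274.5]]
t 21.7 pos [606.5  98.9 218.7] w 45.8 F [ 0.7  0.  -0.9] q [ 0.2  -0.66  2.11 -0.24  0.78  1.87]
[[ 0.588 -0.011  0.809]
 [-0.013 -1.    -0.004]
 [ 0.809 -0.009 -0.588]]
left [27.1 -2.7 57.1] [ 0.004  0.018 -0.013] 2
[[0.3, 14.0, -1.0, 29.0, 0.002, 0.009, -0.007], [0.3, 13.0, -1.0, 29.0, 0.002, 0.009, -0.007], [0.3, 0, 0, 0, 0, 0, 0]]
```

```bash
sed -i 's/^S=.*/S=dict(L=(658.5,102.5),C=(658.5,0.5),R=(658.5,-101.5))/' plan.py; python3 - <<'E'
from plan import *
P,R=place('L',np.radians(35),1,0,up=85,ng=6); rows(P,R,.3)
E
```

```text
t 21.7 pos [606.5  98.9 218.7] w 45.8 F [ 0.7  0.  -0.9] q [ 0.2  -0.66  2.11 -0.24  0.78  1.87]
[[ 0.588 -0.011  0.809]
 [-0.013 -1.    -0.004]
 [ 0.809 -0.009 -0.588]]
left [22.7 -4.1 59.6] [ 0.004  0.018 -0.013] 2
[[0.3, 11.0, -2.0, 30.0, 0.002, 0.009, -0.007], [0.3, 11.0, -2.0, 30.0, 0.002, 0.009, -0.007], [0.3, 0, 0, 0, 0, 0, 0]]
```

Request:
{"fn": "arm_command", "kwargs": {"motion": [[[0.3,13,-3,27,0.004,0.018,-0.013],[0.3,12,0,25,0,0,0],[0.3,0,0,0,0,0,0],[0.3,0,0,0,0,0,0]]]}}

```text
time: 22.1
tool_pos: [663.5, 102.8, 203.7]
eef_rot: [0.001, 0.889, 0.004, 0.458]
force: [0.1, 0.5, 0.2]
gripper_width: 46.1
```

```bash
python3 - <<'E'
from plan import *
P,R=place('L',np.radians(35),1,0,up=60,ng=6); rows(P,R,.3,n=2)
E
```

```text
t 22.1 pos [663.5 102.8 203.7] w 46.1 F [0.1 0.5 0.2] q [ 0.18 -0.47  2.02 -0.23  0.66  1.85]
[[ 0.58   0.006  0.815]
 [ 0.007 -1.     0.002]
 [ 0.815  0.004 -0.58 ]]
left [-19.    0.2  19.1] [-0.002  0.008  0.007] 2
[[0.3, -10.0, 0.0, 10.0, -0.001, 0.004, 0.003], [0.3, -10.0, 0.0, 10.0, -0.001, 0.004, 0.003], [0.3, 0, 0, 0, 0, 0, 0]]
```

Request:
{"fn": "arm_command", "kwargs": {"motion": [[[0.3,2.7,0,3.7,0,0.008,0.007],[0.3,-8,0,6,0,0,0],[0.3,-10,0,7,0,0,0],[0.3,-10,0,7,0,0,0],[0.3,0,0,0,0,0,0]]]}}

```text
time: 22.6
tool_pos: [666.6, 103.3, 165.7]
eef_rot: [-0.001, 0.887, 0.001, 0.462]
force: [0.8, 0.1, -1.3]
gripper_width: 45.9
```

```bash
python3 - <<'E'
from plan import *
P,R=place('L',np.radians(35),1,0,up=3,ng=6); rows(P,R,.3,n=3)
grab('scene','s7'); crop('scene','c7',230,170,370,290,5)
E
```

```text
t 22.6 pos [666.6 103.3 165.7] w 45.9 F [ 0.8  0.1 -1.3] q [ 0.18 -0.44  2.07 -0.26  0.58  1.89]
[[ 0.574  0.003  0.819]
 [ 0.001 -1.     0.003]
 [ 0.819 -0.001 -0.574]]
left [-36.6   0.9  27.4] [-0.003  0.     0.001] 3
[[0.3, -12.0, 0.0, 9.0, -0.001, 0.0, 0.0], [0.3, -12.0, 0.0, 9.0, -0.001, 0.0, 0.0], [0.3, -12.0, 0.0, 9.0, -0.001, 0.0, 0.0], [0.3, 0, 0, 0, 0, 0, 0]]
```

View pics/c7.png

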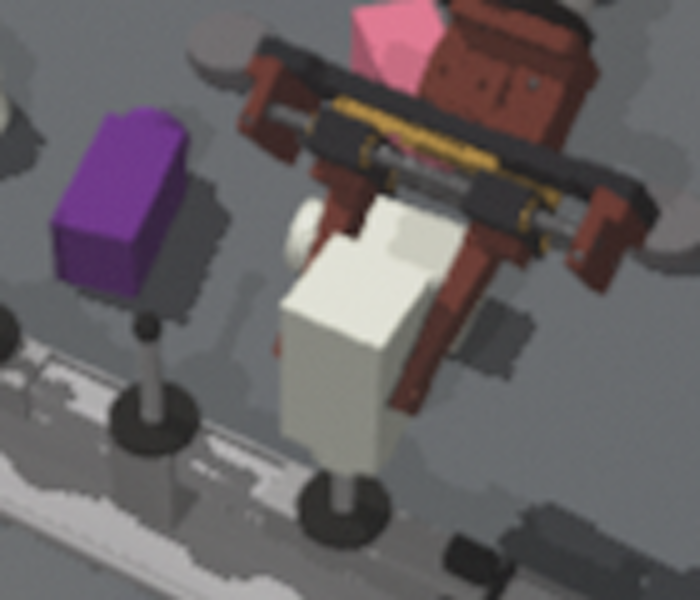

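The peg is inside the neck: the rod at crop (343,495) sits directly below the neck centre at about (340,460). I'll lower it.

Request:
{"fn": "arm_command", "kwargs": {"motion": [[[0.3,-9,0,7,0,0,0],[0.3,-10,0,7,0,0,0],[0.3,-8,0,6,0,0,0],[0.3,-4,0,3,0,0,0],[0.3,-2.5,0,1.7,0,0,0],[0.3,0,0,0,0,0,0]]]}}

```text
time: 23.25
tool_pos: [668.2, 103.5, 122.1]
eef_rot: [-0.001, 0.887, 0.001, 0.463]
force: [-0.8, 0.4, -0.7]
gripper_width: 46.0
```

```bash
python3 - <<'E'
from plan import *
P,R=place('L',np.radians(35),1,0,up=0,ng=6); rows(P,R,.3,n=1)
E
```

```text
t 23.25 pos [668.2 103.5 122.1] w 46.0 F [-0.8  0.4 -0.7] q [ 0.18 -0.4   2.12 -0.3   0.49  1.94]
[[ 0.572  0.003  0.82 ]
 [ 0.001 -1.     0.003]
 [ 0.82  -0.001 -0.572]]
left [-4.1  1.   2.8] [-0.003 -0.002  0.001] 1
```

Request:
{"fn": "arm_command", "kwargs": {"motion": [[[0.3,-2,0,1.5,0,0,0],[0.3,-2,0,1.5,0,0,0],[0.3,-1.5,0,1,0,0,0],[0.3,-1,0,0.7,0,0,0]]]}}

```text
time: 23.65
tool_pos: [669.8, 103.8, 117.3]
eef_rot: [-0.002, 0.885, 0.001, 0.465]
force: [-3.6, -0.5, 3.0]
gripper_width: 46.0
```

Request:
{"fn": "arm_command", "kwargs": {"motion": [[[0.3,-1,0,0.7,0,0,0],[0.3,-1,0,0.7,0,0,0]]]}}

```text
time: 23.85
tool_pos: [670.7, 103.9, 117.4]
eef_rot: [-0.002, 0.884, 0.001, 0.467]
force: [-2.5, -0.8, 5.0]
gripper_width: 45.7
```

Seated: contact came at TCP z=117.3 against 117.1 predicted. I'll release and retreat.

Request:
{"fn": "arm_command", "kwargs": {"motion": [[[0.8,0,0,0,0,0,0],[0.8,0,0,0,0,0,0],[0.8,0,0,0,0,0,0],[0.8,0,0,0,0,0,0],[0.8,0,0,-20,0,0,0],[0.9,0,0,-40,0,0,0],[1,0,0,-45,0,0,0],[1,0,0,-45,0,0,0]]]}}

```text
time: 24.65
tool_pos: [550.3, 104.6, 192.1]
eef_rot: [0.002, 0.89, 0.0, 0.455]
force: [-70.8, -24.1, 39.0]
gripper_width: 87.3
```

Request:
{"fn": "arm_command", "kwargs": {"motion": [[[1,0,0,-30,0,0,0],[1,0,0,0,0,0,0]]]}}

```text
time: 24.85
tool_pos: [543.0, 113.5, 209.6]
eef_rot: [0.005, 0.893, -0.001, 0.449]
force: [-0.5, 0.4, 0.7]
gripper_width: 87.4
```

```bash
python3 - <<'E'
from plan import *
from jars import jars
grab('scene','s8');grab('top','t8'); jars('scene'); jars('top')
P=cloud('scene'); im,_=ld('scene'); m=(P[...,2]>90)&(P[...,2]<200)&(im.min(2)>110)&(P[...,0]>600)&(abs(P[...,1]-102)<50); q=P[m]; print('placed',np.round(np.percentile(q,[1,50,99],axis=0),1))
crop('scene','c8',200,120,420,300,3)
P,R,m=pick('A',np.radians(35),1,up=60); rows(P,R,1)
E
```

```text
scene 415 [ 481.9 -264. ] [106.8  47.8] 63.7 z 46.0 px [215 179]
scene 544 [483.2  31.5] [50.4 99.3] 3.2 z 46.3 px [308 219]
top 632 [ 486.1 -264.1] [99.8 48. ] 63.6 z 45.8 px [370 235]
top 308 [488.3   3.9] [46.2 50.9] 4.7 z 45.7 px [267 233]
placed [[639.8  82.   91.8]
 [683.4 105.9 164.5]
 [686.5 127.6 173.3]]
t 24.95 pos [542.5 112.5 205.2] w 87.8 F [-0.6 -0.1 -0.4] q [ 0.3  -0.85  2.23 -0.32  0.89  1.96]
[[ 0.6   -0.007  0.8  ]
 [ 0.004 -1.    -0.012]
 [ 0.8    0.01  -0.6  ]]
left [-140.9   84.5   35. ] [ 0.291 -1.132 -1.776] 16
[[1, -9.0, 5.0, 2.0, 0.018, -0.071, -0.111], [1, -9.0, 4.0, 3.0, 0.018, -0.071, -0.111], [1, -9.0, 3.0, 3.0, 0.018, -0.071, -0.111], [1, -9.0, 2.0, 4.0, 0.018, -0.071, -0.111], [1, -9.0, 1.0, 5.0, 0.018, -0.071, -0.111], [1, -9.0, 0.0, 5.0, 0.018, -0.071, -0.111], [1, -9.0, -0.0, 6.0, 0.018, -0.071, -0.111], [1, -8.0, -1.0, 6.0, 0.018, -0.071, -0.111]]
[[1, -8.0, -2.0, 7.0, 0.018, -0.071, -0.111], [1, -7.0, -3.0, 8.0, 0.018, -0.071, -0.111], [1, -6.0, -3.0, 8.0, 0.018, -0.071, -0.111], [1, -5.0, -4.0, 9.0, 0.018, -0.071, -0.111], [1, -4.0, -4.0, 9.0, 0.018, -0.071, -0.111], [1, -3.0, -4.0, 9.0, 0.018, -0.071, -0.111], [1, -2.0, -4.0, 9.0, 0.018, -0.071, -0.111], [1, -0.0, -4.0, 10.0, 0.018, -0.071, -0.111]]
[[1, 0, 0, 0, 0, 0, 0]]
```

View pics/c8.png

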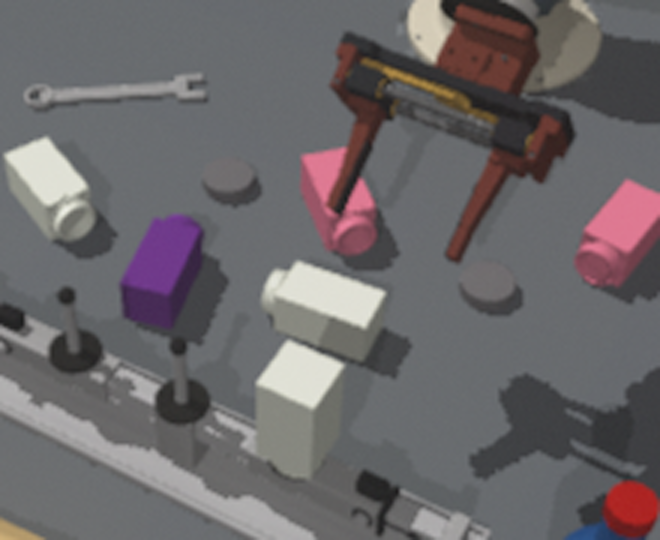

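The jar stands upright on the left seat, at crop (300,400). The 80 N spike during the retreat came from joint 2 nearing its stop (q2=-0.85), so I'll keep away from that posture. Next is jar A.

Request:
{"fn": "arm_command", "kwargs": {"motion": [[[1,-9,5,2,0.018,-0.071,-0.111],[1,-9,4,3,0.018,-0.071,-0.111],[1,-9,3,3,0.018,-0.071,-0.111],[1,-9,2,4,0.018,-0.071,-0.111],[1,-9,1,5,0.018,-0.071,-0.111],[1,-9,0,5,0.018,-0.071,-0.111],[1,-9,0,6,0.018,-0.071,-0.111],[1,-8,-1,6,0.018,-0.071,-0.111]]]}}

```text
time: 25.75
tool_pos: [511.4, 64.5, 126.4]
eef_rot: [0.134, 0.889, 0.42, 0.125]
force: [0.4, 1.2, -0.9]
gripper_width: 87.9
```

Request:
{"fn": "arm_command", "kwargs": {"motion": [[[1,-8,-2,7,0.018,-0.071,-0.111],[1,-7,-3,8,0.018,-0.071,-0.111],[1,-6,-3,8,0.018,-0.071,-0.111],[1,-5,-4,9,0.018,-0.071,-0.111],[1,-4,-4,9,0.018,-0.071,-0.111],[1,-3,-4,9,0.018,-0.071,-0.111],[1,0,0,0,0,0,0]]]}}

```text
time: 26.45
tool_pos: [485.4, 22.4, 64.5]
eef_rot: [0.201, 0.706, 0.662, -0.15]
force: [0.3, -0.0, -1.1]
gripper_width: 87.7
```

```bash
sed -i 's/A=((485,30),-85)/A=((485,30),-85.5)/' plan.py; python3 - <<'E'
from plan import *
P,R,m=pick('A',np.radians(35),1,up=50); rows(P,R,1)
E
```

```text
t 26.45 pos [485.4  22.4  64.5] w 87.7 F [ 0.3 -0.  -1.1] q [ 0.32 -0.11  1.79 -0.5   1.57  0.41]
[[ 0.077  0.995  0.055]
 [ 0.875 -0.041 -0.483]
 [-0.478  0.085 -0.874]]
left [ 5.1 -0.6 -0.4] [ 0.009 -0.105 -0.147] 2
[[1, 3.0, -0.0, -0.0, 0.005, -0.052, -0.074], [1, 3.0, -0.0, -0.0, 0.005, -0.052, -0.074], [1, 0, 0, 0, 0, 0, 0]]
```

Request:
{"fn": "arm_command", "kwargs": {"motion": [[[1,2,0,0,0.005,-0.05,-0.07],[1,2,0,0,0.005,-0.05,-0.07],[1,0,0,0,0,0,0],[1,0,0,0,0,0,0]]]}}

```text
time: 26.85
tool_pos: [485.3, 24.5, 59.9]
eef_rot: [0.218, 0.653, 0.697, -0.2]
force: [0.6, 0.2, 0.6]
gripper_width: 87.7
```

```bash
python3 - <<'E'
from plan import *
P,R,m=pick('A',np.radians(35),1,up=0); rows(P,R,1,n=3)
E
```

```text
t 26.85 pos [485.3  24.5  59.9] w 87.7 F [0.6 0.2 0.6] q [ 0.37 -0.05  1.77 -0.57  1.61  0.34]
[[-0.051  0.998  0.042]
 [ 0.823  0.066 -0.564]
 [-0.565  0.006 -0.825]]
left [29.  -0.2 37.7] [-0.003 -0.01  -0.013] 3
[[1, 10.0, -0.0, 13.0, -0.001, -0.003, -0.004], [1, 10.0, -0.0, 13.0, -0.001, -0.003, -0.004], [1, 10.0, 0.0, 12.0, -0.001, -0.003, -0.004], [1, 0, 0, 0, 0, 0, 0]]
```

Request:
{"fn": "arm_command", "kwargs": {"motion": [[[1,8,0,11,0,-0.01,-0.013],[1,9,0,11,0,0,0],[1,6,0,7,0,0,0],[1,4,0,5,0,0,0],[1,0,0,0,0,0,0],[1,0,0,0,0,0,0]]]}}

```text
time: 27.45
tool_pos: [485.0, 26.2, 12.7]
eef_rot: [0.219, 0.651, 0.698, -0.203]
force: [0.1, -0.2, 0.7]
gripper_width: 87.9
```

```bash
python3 - <<'E'
from plan import *
P,R,m=pick('A',np.radians(35),1,up=0); rows(P,R,1,n=1)
E
```

```text
t 27.45 pos [485.   26.2  12.7] w 87.9 F [ 0.1 -0.2  0.7] q [ 0.38  0.01  1.81 -0.58  1.54  0.39]
[[-0.057  0.997  0.042]
 [ 0.82   0.071 -0.569]
 [-0.57   0.002 -0.821]]
left [ 0.9  0.3 -0.3] [-0.003 -0.004 -0.008] 1
```

Spot on. I'll grip and lift.

Request:
{"fn": "arm_command", "kwargs": {"motion": [[[0.3,0,0,0,0,0,0],[0.3,0,0,0,0,0,0],[0.3,0,0,0,0,0,0],[0.3,0,0,0,0,0,0],[0.3,0,0,0,0,0,0],[0.3,0,0,0,0,0,0],[0.3,0,0,0,0,0,0]]], "squeeze": 25}}

```text
time: 28.15
tool_pos: [486.1, 26.7, 14.3]
eef_rot: [0.22, 0.651, 0.698, -0.201]
force: [-0.2, -0.8, -0.7]
gripper_width: 45.7
```

Request:
{"fn": "arm_command", "kwargs": {"motion": [[[0.3,-15,0,-21,0,0,0],[0.3,-22,0,-31,0,0,0],[0.3,-22,0,-31,0,0,0],[0.3,-22,0,-31,0,0,0],[0.3,-22,0,-31,0,0,0],[0.3,-8,0,-12,0,0,0]]]}}

```text
time: 28.75
tool_pos: [482.8, 24.0, 208.2]
eef_rot: [0.217, 0.65, 0.699, -0.206]
force: [0.8, 0.7, -0.6]
gripper_width: 46.0
```

```bash
python3 - <<'E'
from plan import *
P,R=place('C',np.radians(35),1,0,up=115,ng=4); rows(P-[55,0,0],R,.3)
E
```

```text
t 28.75 pos [482.8  24.  208.2] w 46.0 F [ 0.8  0.7 -0.6] q [ 0.38 -0.13  1.58 -0.6   1.84  0.19]
[[-0.061  0.997  0.036]
 [ 0.819  0.071 -0.569]
 [-0.571 -0.005 -0.821]]
left [-41.  130.1  -1.4] [-0.317  1.176  1.756] 16
[[0.3, -3.0, 8.0, -0.0, -0.02, 0.074, 0.11], [0.3, -2.0, 8.0, -0.0, -0.02, 0.074, 0.11], [0.3, -1.0, 8.0, 0.0, -0.02, 0.074, 0.11], [0.3, 0.0, 9.0, 0.0, -0.02, 0.074, 0.11], [0.3, 1.0, 8.0, 0.0, -0.02, 0.074, 0.11], [0.3, 2.0, 8.0, 1.0, -0.02, 0.074, 0.11], [0.3, 3.0, 8.0, 1.0, -0.02, 0.074, 0.11], [0.3, 4.0, 8.0, 1.0, -0.02, 0.074, 0.11]]
[[0.3, 4.0, 7.0, 2.0, -0.02, 0.074, 0.11], [0.3, 5.0, 7.0, 2.0, -0.02, 0.074, 0.11], [0.3, 5.0, 6.0, 3.0, -0.02, 0.074, 0.11], [0.3, 6.0, 5.0, 3.0, -0.02, 0.074, 0.11], [0.3, 6.0, 5.0, 4.0, -0.02, 0.074, 0.11], [0.3, 6.0, 4.0, 4.0, -0.02, 0.074, 0.11], [0.3, 6.0, 3.0, 5.0, -0.02, 0.074, 0.11], [0.3, 6.0, 2.0, 5.0, -0.02, 0.074, 0.11]]
[[0.3, 0, 0, 0, 0, 0, 0]]
```

Request:
{"fn": "arm_command", "kwargs": {"motion": [[[0.3,-3,8,-1,-0.02,0.074,0.11],[0.3,-2,8,-1,-0.02,0.074,0.11],[0.3,-1,8,-1,-0.02,0.074,0.11],[0.3,0,9,-1,-0.02,0.074,0.11],[0.3,1,8,-1,-0.02,0.074,0.11],[0.3,2,8,0,-0.02,0.074,0.11],[0.3,3,8,0,-0.02,0.074,0.11],[0.3,4,8,0,-0.02,0.074,0.11]]]}}

```text
time: 29.55
tool_pos: [549.1, 16.3, 221.8]
eef_rot: [0.118, 0.898, 0.392, 0.16]
force: [-0.3, -0.1, -1.4]
gripper_width: 46.0
```

Request:
{"fn": "arm_command", "kwargs": {"motion": [[[0.3,4,7,1,-0.02,0.074,0.11],[0.3,5,7,1,-0.02,0.074,0.11],[0.3,5,6,2,-0.02,0.074,0.11],[0.3,6,5,2,-0.02,0.074,0.11],[0.3,6,5,3,-0.02,0.074,0.11],[0.3,6,4,3,-0.02,0.074,0.11],[0.3,6,3,4,-0.02,0.074,0.11],[0.3,0,0,0,0,0,0]]]}}

```text
time: 30.35
tool_pos: [600.6, -0.2, 223.7]
eef_rot: [0.002, 0.899, 0.014, 0.438]
force: [-0.1, 0.3, -0.9]
gripper_width: 46.0
```

```bash
python3 - <<'E'
from plan import *
P,R=place('C',np.radians(35),1,0,up=105,ng=4); rows(P-[55,0,0],R,.3,n=2)
E
```

```text
t 30.35 pos [ 6.006e+02 -2.000e-01  2.237e+02] w 46.0 F [-0.1  0.3 -0.9] q [-0.12 -0.71  2.11  0.13  0.84  1.38]
[[ 0.615  0.024  0.788]
 [ 0.027 -1.     0.009]
 [ 0.788  0.016 -0.616]]
left [ 7.7 -0.4 12.3] [-0.01   0.052  0.027] 2
[[0.3, 4.0, -0.0, 6.0, -0.005, 0.026, 0.013], [0.3, 4.0, -0.0, 6.0, -0.005, 0.026, 0.013], [0.3, 0, 0, 0, 0, 0, 0]]
```

Request:
{"fn": "arm_command", "kwargs": {"motion": [[[0.3,4,0,6,-0.005,0.026,0.013],[0.3,4,0,6,-0.005,0.026,0.013],[0.3,13,0,22,0,0,0],[0.3,13,0,22,0,0,0],[0.3,0,0,0,0,0,0],[0.3,0,0,0,0,0,0]]]}}

```text
time: 30.95
tool_pos: [666.1, 1.4, 211.0]
eef_rot: [0.003, 0.891, 0.008, 0.454]
force: [-0.1, 0.3, -0.3]
gripper_width: 45.9
```

```bash
python3 - <<'E'
from plan import *
P,R=place('C',np.radians(35),1,0,up=80,ng=4); rows(P,R,.3,n=2)
grab('scene','s9'); crop('scene','c9',200,120,360,280,4)
im,_=ld('scene'); P=cloud('scene'); m=(P[...,2]>180)&(P[...,2]<350)&(im.min(2)>110)&(P[...,0]>560)&(P[...,1]<50)
q=P[m]; print('held',m.sum(),np.round(np.percentile(q,[1,50,99],axis=0),1))
E
```

```text
t 30.95 pos [666.1   1.4 211. ] w 45.9 F [-0.1  0.3 -0.3] q [-0.09 -0.51  2.02  0.12  0.69  1.41]
[[ 0.588  0.012  0.809]
 [ 0.016 -1.     0.003]
 [ 0.809  0.012 -0.588]]
left [-9.   0.8 11.3] [-0.003  0.018  0.016] 2
[[0.3, -4.0, 0.0, 6.0, -0.001, 0.009, 0.008], [0.3, -5.0, 0.0, 6.0, -0.001, 0.009, 0.008], [0.3, 0, 0, 0, 0, 0, 0]]
held 889 [[635.9 -20.3 182.1]
 [678.9   3.7 257.6]
 [682.6  25.6 268.2]]
```

View pics/c9.png

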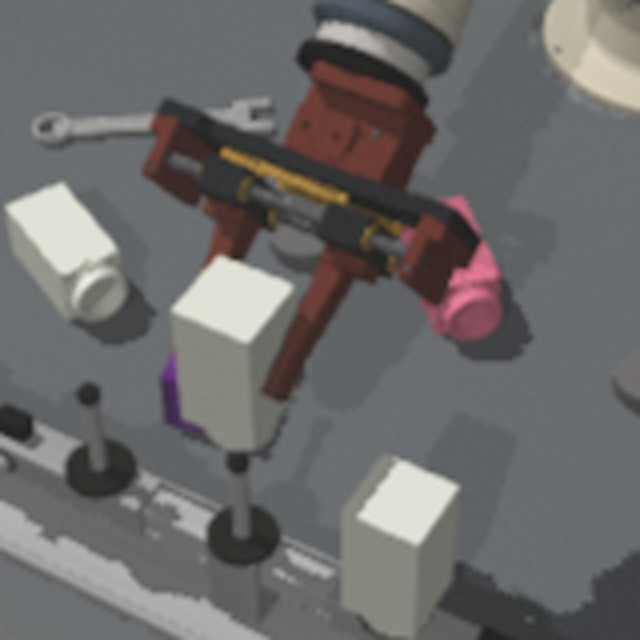

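The held jar, with the ball at crop (237,462), is directly over the centre peg. I'll lower it.

Request:
{"fn": "arm_command", "kwargs": {"motion": [[[0.3,-9,0.8,8,0,0.018,0.016],[0.3,-13,0,9,0,0,0],[0.3,-13,0,9,0,0,0],[0.3,-13,0,9,0,0,0],[0.3,-10,0,7,0,0,0],[0.3,-5,0,4,0,0,0],[0.3,0,0,0,0,0,0]]]}}

```text
time: 31.7
tool_pos: [665.2, 0.6, 133.9]
eef_rot: [-0.0, 0.886, 0.003, 0.463]
force: [0.0, 0.2, -0.3]
gripper_width: 45.9
```

```bash
python3 - <<'E'
from plan import *
P,R=place('C',np.radians(35),1,0,up=1,ng=4); rows(P,R,.3,n=2)
E
```

```text
t 31.7 pos [6.652e+02 6.000e-01 1.339e+02] w 45.9 F [ 0.   0.2 -0.3] q [-0.09 -0.47  2.15  0.16  0.51  1.37]
[[ 0.571  0.006  0.821]
 [ 0.006 -1.     0.003]
 [ 0.821  0.003 -0.571]]
left [-10.2   0.1  13. ] [-0.003 -0.003  0.006] 2
[[0.3, -5.0, 0.0, 7.0, -0.002, -0.002, 0.003], [0.3, -5.0, 0.0, 7.0, -0.002, -0.002, 0.003], [0.3, 0, 0, 0, 0, 0, 0]]
```

Request:
{"fn": "arm_command", "kwargs": {"motion": [[[0.3,-5,0,4.5,0,0,0],[0.3,-4,0,3.5,0,0,0],[0.3,-2,0,1.5,0,0,0],[0.3,-2,0,1.4,0,0,0],[0.3,-1.5,0,1,0,0,0],[0.3,-1,0,0.7,0,0,0]]]}}

```text
time: 32.3
tool_pos: [668.1, 0.5, 116.3]
eef_rot: [0.0, 0.885, 0.004, 0.465]
force: [-1.5, -0.7, 2.1]
gripper_width: 46.2
```

Request:
{"fn": "arm_command", "kwargs": {"motion": [[[0.3,-1.5,0,1,0,0,0],[0.3,-1,0,0.7,0,0,0]]]}}

```text
time: 32.5
tool_pos: [669.3, 0.4, 116.3]
eef_rot: [0.0, 0.884, 0.004, 0.467]
force: [-2.5, 0.1, 2.2]
gripper_width: 45.7
```

Request:
{"fn": "arm_command", "kwargs": {"motion": [[[0.8,0,0,0,0,0,0],[0.8,0,0,0,0,0,0],[0.8,0,0,0,0,0,0],[0.8,0,0,0,0,0,0],[0.9,0,0,-15,0,0,0],[1,0,0,-25,0,0,0],[1,0,0,-20,0,0,0],[1,0,0,0,0,0,0]]]}}

```text
time: 33.3
tool_pos: [617.8, 0.2, 148.5]
eef_rot: [0.0, 0.885, 0.004, 0.465]
force: [-0.0, -1.4, -0.3]
gripper_width: 88.0
```

```bash
python3 - <<'E'
from plan import *
from jars import jars
grab('scene','s10');grab('top','t10'); jars('scene'); jars('top')
for y0 in(102,0):
    Q=cloud('scene'); im,_=ld('scene'); m=(Q[...,2]>90)&(Q[...,2]<200)&(im.min(2)>110)&(Q[...,0]>600)&(abs(Q[...,1]-y0)<45); q=Q[m]; print('placed',np.round(np.percentile(q,[1,50,99],axis=0),1))
P,R,m=pick('C',np.radians(35),-1,up=70); rows(P+[0,0,60],R,1)
print(ik(p,P,R,[-.9,.2,1.6,.6,1.6,-.5]))
E
```

```text
scene 420 [ 482.9 -263.9] [104.4  48.4] 63.4 z 46.0 px [215 179]
top 627 [ 485.6 -264.8] [100.9  47.4] 64.5 z 46.0 px [369 235]
placed [[640.   82.1  92.6]
 [683.2 105.9 165.5]
 [686.5 127.6 173.2]]
placed [[638.1 -22.3  91.9]
 [682.2   1.7 165.8]
 [685.3  23.9 172.8]]
t 33.4 pos [6.181e+02 2.000e-01 1.466e+02] w 87.6 F [ 0.2 -1.  -0.1] q [-0.11 -0.66  2.25  0.16  0.6   1.37]
[[ 0.569  0.006  0.823]
 [ 0.007 -1.     0.003]
 [ 0.823  0.004 -0.569]]
left [ -80.4  260.3 -107.4] [ 0.796 -0.315 -0.787] 9
[[1, -9.0, 29.0, -12.0, 0.088, -0.035, -0.087], [1, -12.0, 27.0, -14.0, 0.088, -0.035, -0.087], [1, -15.0, 24.0, -16.0, 0.088, -0.035, -0.087], [1, -17.0, 22.0, -17.0, 0.088, -0.035, -0.087], [1, -20.0, 18.0, -18.0, 0.088, -0.035, -0.087], [1, -22.0, 15.0, -19.0, 0.088, -0.035, -0.087], [1, -23.0, 11.0, -20.0, 0.088, -0.035, -0.087], [1, -25.0, 7.0, -20.0, 0.088, -0.035, -0.087]]
[[1, -26.0, 3.0, -19.0, 0.088, -0.035, -0.087], [1, 0, 0, 0, 0, 0, 0]]
(array([-0.89345752,  0.13258504,  1.54876735,  0.55204634,  1.72548188,
       -0.43055319]), np.float64(6.667178257936717e-11))
```

Request:
{"fn": "arm_command", "kwargs": {"motion": [[[1,-9,29,-12,0.088,-0.035,-0.087],[1,-12,27,-14,0.088,-0.035,-0.087],[1,-15,24,-16,0.088,-0.035,-0.087],[1,-17,22,-17,0.088,-0.035,-0.087],[1,-20,18,-18,0.088,-0.035,-0.087],[1,-22,15,-19,0.088,-0.035,-0.087],[1,-23,11,-20,0.088,-0.035,-0.087],[1,-20,5,-15,0.088,-0.035,-0.087]]]}}

```text
time: 34.2
tool_pos: [492.9, -182.9, 121.5]
eef_rot: [-0.132, 0.86, 0.391, 0.3]
force: [0.2, 0.1, 0.3]
gripper_width: 88.1
```

```bash
sed -i 's/C=((484.5,-263.5),64.2)/C=((484.5,-264),64.2)/' plan.py; python3 - <<'E'
from plan import *
P,R,m=pick('C',np.radians(35),-1,up=50); rows(P,R,1)
E
```

```text
t 34.2 pos [ 492.9 -182.9  121.5] w 88.1 F [0.2 0.1 0.3] q [-0.85 -0.17  1.8   0.66  1.6  -0.14]
[[ 0.514  0.752  0.413]
 [ 0.594 -0.659  0.461]
 [ 0.619  0.008 -0.786]]
left [-86.8  45.9   7.2] [ 0.167 -0.055 -0.212] 3
[[1, -29.0, 15.0, 2.0, 0.056, -0.018, -0.071], [1, -30.0, 13.0, 2.0, 0.056, -0.018, -0.071], [1, -31.0, 11.0, 2.0, 0.056, -0.018, -0.071], [1, 0, 0, 0, 0, 0, 0]]
```

Request:
{"fn": "arm_command", "kwargs": {"motion": [[[1,-27,15,-6,0.056,-0.018,-0.071],[1,-27,13,-4,0.056,-0.018,-0.071],[1,-22,8,-2,0.056,-0.018,-0.071],[1,0,0,0,0,0,0],[1,0,0,0,0,0,0]]]}}

```text
time: 34.7
tool_pos: [482.0, -268.5, 74.9]
eef_rot: [-0.166, 0.807, 0.507, 0.253]
force: [-0.2, -0.1, 0.5]
gripper_width: 87.7
```

```bash
python3 - <<'E'
from plan import *
P,R,m=pick('C',np.radians(35),-1,up=40); rows(P,R,1,n=2)
E
```

```text
t 34.7 pos [ 482.  -268.5   74.9] w 87.7 F [-0.2 -0.1  0.5] q [-0.9   0.16  1.54  0.55  1.73 -0.45]
[[ 0.357  0.903  0.24 ]
 [ 0.735 -0.43   0.524]
 [ 0.576 -0.011 -0.817]]
left [-6.3  0.5 23. ] [-0.012 -0.003 -0.002] 2
[[1, -3.0, 0.0, 11.0, -0.006, -0.002, -0.001], [1, -3.0, 0.0, 11.0, -0.006, -0.002, -0.001], [1, 0, 0, 0, 0, 0, 0]]
```

Request:
{"fn": "arm_command", "kwargs": {"motion": [[[1,-2,0.5,12,-0.012,0,0],[1,-7,0,11,0,0,0],[1,-8,0,11,0,0,0],[1,-6,0,9,0,0,0],[1,-3,0,4,0,0,0],[1,0,0,0,0,0,0],[1,0,0,0,0,0,0]]]}}

```text
time: 35.4
tool_pos: [485.5, -260.2, 18.7]
eef_rot: [-0.16, 0.809, 0.505, 0.257]
force: [0.1, -0.5, 1.1]
gripper_width: 87.9
```

```bash
python3 - <<'E'
from plan import *
P,R,m=pick('C',np.radians(35),-1); rows(P,R,1,n=1)
E
```

```text
t 35.4 pos [ 485.5 -260.2   18.7] w 87.9 F [ 0.1 -0.5  1.1] q [-0.9   0.19  1.61  0.55  1.63 -0.49]
[[ 0.359  0.898  0.254]
 [ 0.734 -0.439  0.519]
 [ 0.577 -0.    -0.817]]
left [-4.4  0.8  4.6] [ 0.003 -0.004 -0.004] 1
```

Request:
{"fn": "arm_command", "kwargs": {"motion": [[[0.5,-4,0.5,4.5,0,0,0],[0.3,0,0,0,0,0,0],[0.3,0,0,0,0,0,0],[0.3,0,0,0,0,0,0],[0.3,0,0,0,0,0,0],[0.3,0,0,0,0,0,0],[0.3,0,0,0,0,0,0]]], "squeeze": 25}}

```text
time: 36.1
tool_pos: [486.4, -262.2, 14.0]
eef_rot: [-0.159, 0.809, 0.505, 0.257]
force: [-0.5, 0.1, -0.8]
gripper_width: 45.6
```

Request:
{"fn": "arm_command", "kwargs": {"motion": [[[0.3,15,0,-21,0,0,0],[0.3,22,0,-31,0,0,0],[0.3,22,0,-31,0,0,0],[0.3,22,0,-31,0,0,0],[0.3,22,0,-31,0,0,0],[0.3,8,0,-12,0,0,0]]]}}

```text
time: 36.7
tool_pos: [484.4, -260.0, 207.9]
eef_rot: [-0.164, 0.809, 0.503, 0.256]
force: [1.0, -0.4, -0.6]
gripper_width: 45.6
```

```bash
python3 - <<'E'
from plan import *
P,R=place('R',np.radians(35),-1,0,up=115,ng=6); print(ik(p,P,R,[-.3,-.4,2,.3,.7,-2])); rows(P-[55,0,0],R,.3)
E
```

```text
(array([-0.34592217, -0.47490477,  1.97302445,  0.41639511,  0.75693396,
       -2.08570879]), np.float64(9.887423316367136e-13))
t 36.7 pos [ 484.4 -260.   207.9] w 45.6 F [ 1.  -0.4 -0.6] q [-0.9   0.08  1.39  0.59  1.92 -0.3 ]
[[ 0.363  0.898  0.249]
 [ 0.731 -0.44   0.522]
 [ 0.578 -0.007 -0.816]]
left [176.5  45.7  95. ] [-0.376 -0.968 -2.143] 18
[[0.3, 10.0, 3.0, 5.0, -0.021, -0.054, -0.119], [0.3, 10.0, 4.0, 5.0, -0.021, -0.054, -0.119], [0.3, 9.0, 5.0, 4.0, -0.021, -0.054, -0.119], [0.3, 9.0, 6.0, 4.0, -0.021, -0.054, -0.119], [0.3, 9.0, 7.0, 4.0, -0.021, -0.054, -0.119], [0.3, 8.0, 8.0, 3.0, -0.021, -0.054, -0.119], [0.3, 7.0, 8.0, 3.0, -0.021, -0.054, -0.119], [0.3, 6.0, 9.0, 3.0, -0.021, -0.054, -0.119]]
[[0.3, 5.0, 10.0, 3.0, -0.021, -0.054, -0.119], [0.3, 4.0, 10.0, 3.0, -0.021, -0.054, -0.119], [0.3, 3.0, 11.0, 3.0, -0.021, -0.054, -0.119], [0.3, 2.0, 11.0, 3.0, -0.021, -0.054, -0.119], [0.3, 1.0, 11.0, 3.0, -0.021, -0.054, -0.119], [0.3, -0.0, 11.0, 3.0, -0.021, -0.054, -0.119], [0.3, -1.0, 11.0, 4.0, -0.021, -0.054, -0.119], [0.3, -2.0, 10.0, 4.0, -0.021, -0.054, -0.119]]
[[0.3, -3.0, 10.0, 4.0, -0.021, -0.054, -0.119], [0.3, -4.0, 9.0, 5.0, -0.021, -0.054, -0.119], [0.3, 0, 0, 0, 0, 0, 0]]
```

Request:
{"fn": "arm_command", "kwargs": {"motion": [[[0.3,10,3,4,-0.021,-0.054,-0.119],[0.3,10,4,4,-0.021,-0.054,-0.119],[0.3,9,5,3,-0.021,-0.054,-0.119],[0.3,9,6,3,-0.021,-0.054,-0.119],[0.3,9,7,3,-0.021,-0.054,-0.119],[0.3,8,8,2,-0.021,-0.054,-0.119],[0.3,7,8,2,-0.021,-0.054,-0.119],[0.3,6,9,2,-0.021,-0.054,-0.119]]]}}

```text
time: 37.5
tool_pos: [541.2, -193.5, 218.6]
eef_rot: [0.151, 0.524, 0.823, 0.162]
force: [-0.7, -0.1, -1.1]
gripper_width: 45.8
```

Request:
{"fn": "arm_command", "kwargs": {"motion": [[[0.3,5,10,2,-0.021,-0.054,-0.119],[0.3,4,10,2,-0.021,-0.054,-0.119],[0.3,3,11,2,-0.021,-0.054,-0.119],[0.3,2,11,2,-0.021,-0.054,-0.119],[0.3,1,11,2,-0.021,-0.054,-0.119],[0.3,0,11,2,-0.021,-0.054,-0.119],[0.3,-1,11,3,-0.021,-0.054,-0.119],[0.3,0,0,0,0,0,0]]]}}

```text
time: 38.3
tool_pos: [584.5, -123.9, 217.3]
eef_rot: [0.388, 0.138, 0.91, 0.043]
force: [0.2, 0.7, -1.4]
gripper_width: 46.1
```

```bash
python3 - <<'E'
from plan import *
P,R=place('R',np.radians(35),-1,0,up=115,ng=6); rows(P-[55,0,0],R,.3)
E
```

```text
t 38.3 pos [ 584.5 -123.9  217.3] w 46.1 F [ 0.2  0.7 -1.4] q [-0.43 -0.62  2.02  0.33  1.   -1.76]
[[-0.661  0.218  0.718]
 [ 0.285  0.958 -0.028]
 [-0.694  0.186 -0.696]]
left [-22.8  30.5   9.5] [-0.051 -0.154 -0.286] 3
[[0.3, -8.0, 10.0, 3.0, -0.017, -0.051, -0.095], [0.3, -8.0, 9.0, 4.0, -0.017, -0.051, -0.095], [0.3, -9.0, 8.0, 4.0, -0.017, -0.051, -0.095], [0.3, 0, 0, 0, 0, 0, 0]]
```

Request:
{"fn": "arm_command", "kwargs": {"motion": [[[0.3,-8,10,3,-0.017,-0.051,-0.095],[0.3,-8,9,4,-0.017,-0.051,-0.095],[0.3,-9,8,4,-0.017,-0.051,-0.095],[0.3,0,0,0,0,0,0],[0.3,0,0,0,0,0,0]]]}}

```text
time: 38.8
tool_pos: [612.0, -103.3, 226.8]
eef_rot: [0.457, 0.004, 0.889, 0.002]
force: [-0.1, -0.0, -0.2]
gripper_width: 46.0
```

```bash
python3 - <<'E'
from plan import *
P,R=place('R',np.radians(35),-1,0,up=95,ng=6); rows(P,R,.3)
E
```

```text
t 38.8 pos [ 612.  -103.3  226.8] w 46.0 F [-0.1 -0.  -0.2] q [-0.4  -0.65  2.09  0.44  0.84 -2.11]
[[-0.582  0.005  0.813]
 [ 0.009  1.     0.   ]
 [-0.813  0.007 -0.582]]
left [-20.7   2.   54.2] [ 0.    -0.01  -0.009] 2
[[0.3, -10.0, 1.0, 27.0, 0.0, -0.005, -0.004], [0.3, -10.0, 1.0, 27.0, 0.0, -0.005, -0.004], [0.3, 0, 0, 0, 0, 0, 0]]
```

Request:
{"fn": "arm_command", "kwargs": {"motion": [[[0.3,-12,1,24,0,-0.005,-0.004],[0.3,-12,1,24,0,-0.005,-0.004],[0.3,-2,0,3,0,0,0],[0.3,0,0,0,0,0,0],[0.3,0,0,0,0,0,0]]]}}

```text
time: 39.3
tool_pos: [669.4, -104.1, 218.3]
eef_rot: [0.459, 0.007, 0.889, 0.002]
force: [0.3, 0.2, -1.0]
gripper_width: 45.8
```

```bash
python3 - <<'E'
from plan import *
P,R=place('R',np.radians(35),-1,0,up=80,ng=6); rows(P,R,.3,n=2)
grab('scene','s11'); crop('scene','c11',170,120,330,260,4)
im,_=ld('scene'); P=cloud('scene'); m=(P[...,2]>180)&(P[...,2]<350)&(im.min(2)>110)&(P[...,0]>560)&(P[...,1]<-40)
q=P[m]; print('held',m.sum(),np.round(np.percentile(q,[1,50,99],axis=0),1))
E
```

```text
t 39.3 pos [ 669.4 -104.1  218.3] w 45.8 F [ 0.3  0.2 -1. ] q [-0.35 -0.46  1.98  0.42  0.74 -2.08]
[[-0.579  0.011  0.815]
 [ 0.014  1.    -0.003]
 [-0.815  0.01  -0.579]]
left [18.1  2.4 11.2] [-0.003 -0.007 -0.014] 2
[[0.3, 9.0, 1.0, 6.0, -0.001, -0.003, -0.007], [0.3, 9.0, 1.0, 6.0, -0.001, -0.003, -0.007], [0.3, 0, 0, 0, 0, 0, 0]]
held 809 [[ 638.5 -127.3  186.6]
 [ 681.8 -102.7  260.3]
 [ 685.   -80.8  272.5]]
```

View pics/c11.png

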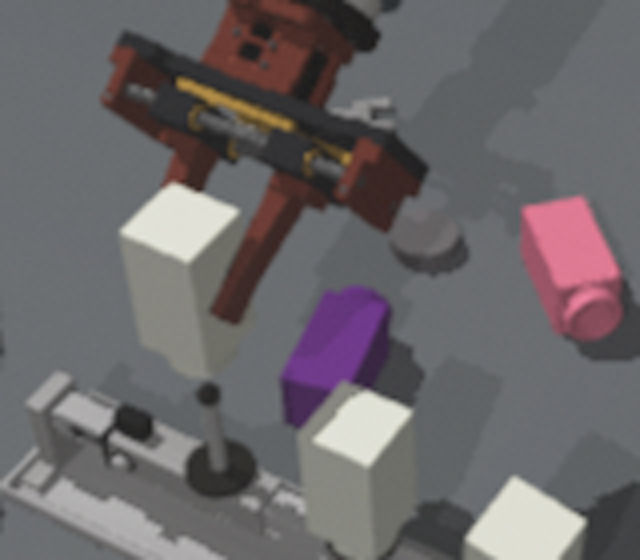

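The held jar is centred at (662,-104) and the ball, crop (208,393), at (660,-101.6). I'll correct by +2.5 in y and lower.

Request:
{"fn": "arm_command", "kwargs": {"motion": [[[0.3,9,3,4,0,-0.007,-0.014],[0.3,13,0,9,0,0,0],[0.3,13,0,9,0,0,0],[0.3,13,0,9,0,0,0],[0.3,12,0,8,0,0,0],[0.3,5,0,4,0,0,0],[0.3,0,0,0,0,0,0]]]}}

```text
time: 40.05
tool_pos: [663.9, -101.1, 131.3]
eef_rot: [0.461, 0.001, 0.887, -0.001]
force: [0.4, -0.3, 0.0]
gripper_width: 45.9
```

```bash
python3 - <<'E'
from plan import *
P,R=place('R',np.radians(35),-1,0,up=0,ng=6); rows(P,R,.3,n=2)
E
```

```text
t 40.05 pos [ 663.9 -101.1  131.3] w 45.9 F [ 0.4 -0.3  0. ] q [-0.34 -0.42  2.12  0.52  0.58 -2.22]
[[-0.575  0.004  0.818]
 [ 0.001  1.    -0.004]
 [-0.818 -0.001 -0.575]]
left [ 9.2 -0.4 11.6] [-0.004 -0.002 -0.001] 2
[[0.3, 5.0, -0.0, 6.0, -0.002, -0.001, -0.001], [0.3, 5.0, -0.0, 6.0, -0.002, -0.001, -0.001], [0.3, 0, 0, 0, 0, 0, 0]]
```

Request:
{"fn": "arm_command", "kwargs": {"motion": [[[0.3,4,0,4.5,0,0,0],[0.3,4,0,4,0,0,0],[0.3,2,0,1.5,0,0,0],[0.3,1.5,0,1,0,0,0],[0.3,1,0,0.7,0,0,0]]]}}

```text
time: 40.55
tool_pos: [668.5, -101.7, 118.4]
eef_rot: [0.464, 0.001, 0.886, -0.002]
force: [-2.5, 0.1, 1.4]
gripper_width: 46.3
```

Request:
{"fn": "arm_command", "kwargs": {"motion": [[[0.3,1.5,0,1,0,0,0],[0.3,1,0,0.7,0,0,0]]]}}

```text
time: 40.75
tool_pos: [669.6, -102.0, 118.4]
eef_rot: [0.466, 0.001, 0.885, -0.003]
force: [-2.8, 0.3, 4.3]
gripper_width: 45.6
```

Request:
{"fn": "arm_command", "kwargs": {"motion": [[[0.8,0,0,0,0,0,0],[0.8,0,0,0,0,0,0],[0.8,0,0,0,0,0,0],[0.8,0,0,0,0,0,0],[0.9,0,0,-15,0,0,0],[1,0,0,-25,0,0,0],[1,0,0,-25,0,0,0],[1,0,0,0,0,0,0]]]}}

```text
time: 41.55
tool_pos: [613.5, -101.3, 152.0]
eef_rot: [0.463, 0.001, 0.886, -0.002]
force: [0.3, -0.0, 0.2]
gripper_width: 87.9
```

Request:
{"fn": "arm_command", "kwargs": {"motion": [[[1,-15,0,-20,0,-0.05,0],[1,-15,-20,-20,0,-0.1,0],[1,-5,-35,-10,0,-0.1,0],[1,0,-40,0,0,-0.1,0],[1,0,-40,0,0,-0.1,0],[1,0,-20,0,0,0,0],[1,0,0,0,0,0,0]]]}}

```text
time: 42.25
tool_pos: [577.3, -194.8, 256.1]
eef_rot: [0.613, 0.062, 0.788, -0.022]
force: [0.0, -0.1, 0.1]
gripper_width: 87.7
```

```bash
python3 - <<'E'
from plan import *
st()
grab('scene','s12');grab('top','t12')
for y0 in(102,0,-102):
    Q=cloud('scene'); im,_=ld('scene'); m=(Q[...,2]>90)&(Q[...,2]<200)&(im.min(2)>110)&(Q[...,0]>620)&(abs(Q[...,1]-y0)<45); q=Q[m]; print('placed',np.round(np.percentile(q,[1,50,99],axis=0),1))
    m=m&(Q[...,2]>163); print('  top z',np.round(np.median(Q[m],axis=0),1))
a,_=ld('scene');b,_=ld('top'); cv2.imwrite('pics/final.png',cv2.cvtColor(np.hstack([cv2.resize(a[160:320,160:400],(400,267),interpolation=2),cv2.resize(b[135:295,140:380],(400,267),interpolation=2)]),cv2.COLOR_RGB2BGR))
E
```

```text
t 42.25 pos [ 577.3 -194.8  256.1] w 87.7 F [ 0.  -0.1  0.1] q [-0.69 -0.84  2.35  1.06  0.65 -2.64]
[[-0.242  0.124  0.962]
 [ 0.071  0.991 -0.11 ]
 [-0.968  0.041 -0.248]]
placed [[656.3  88.6  92.4]
 [690.6 115.3 166.6]
 [701.8 139.8 175.7]]
  top z [679.2 116.6 169.9]
placed [[638.9 -22.4  92.1]
 [682.1   2.  165.6]
 [685.3  23.6 173.1]]
  top z [662.8   1.6 170.2]
placed [[ 638.3 -125.3   91.8]
 [ 682.2 -100.9  166.3]
 [ 685.2  -78.4  173. ]]
  top z [663.4 -99.8 170.1]
```

View pics/final.png

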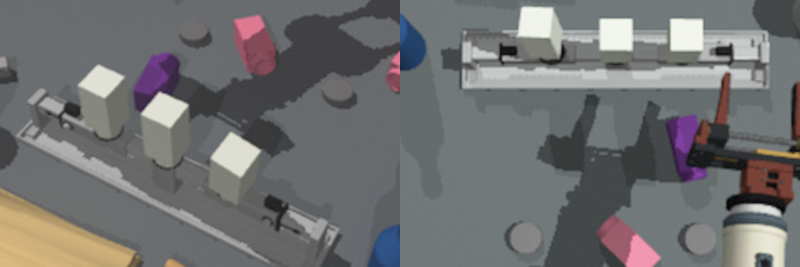

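The centre and right jars are down on their seats, with tops at z=170 at the right places. The left jar now sits about (+16,+12) mm off and seems tilted (final.png, scene part at (235,165)). It measured well at t=33 and the arm hasn't been near it since, so this is the announced knock. I'll first bring the arm away from its limits, then measure that jar.

Request:
{"fn": "arm_command", "kwargs": {"motion": [[[1,0,0,20,0,0.1,0],[1,0,0,20,0,0.1,0],[1,0,15,10,0,0.1,0],[1,0,20,0,0,0.1,0],[1,0,20,0,0,0.05,0],[1,0,0,0,0,0,0]]]}}

```text
time: 42.95
tool_pos: [633.2, -137.9, 227.5]
eef_rot: [0.408, 0.064, 0.911, -0.004]
force: [-0.5, 0.9, 0.2]
gripper_width: 88.0
```

```bash
cat > lj.py <<'E'
from kin import *
def fitL(y0=105,cams=('scene','top')):
  for n in cams:
    Q=cloud(n); im,_=ld(n); m=(Q[...,2]>85)&(Q[...,2]<200)&(im.min(2)>90)&(Q[...,0]>620)&(Q[...,0]<730)&(abs(Q[...,1]-y0)<48)&(np.ptp(im.astype(int),axis=2)<45)
    q=Q[m]
    # oriented box fit: faces of box 46x46x(85 body) base at top; axis a (down->mouth). params: base centre c, rotvec
    def res(v):
        R=Ro.from_rotvec(v[3:]); l=R.inv().apply(q-v[:3]); # local: z up, base at z=0, body to -85
        d=np.stack([np.abs(l[:,0])-23,np.abs(l[:,1])-23,l[:,2]],1); return d.max(1)
    best=min((least_squares(res,[q[:,0].mean()-10,y0,170,0,0,w],loss='soft_l1',x_scale=[5,5,5,.1,.1,.1]) for w in(-.5,0,.5)),key=lambda r:r.cost)
    v=best.x; R=Ro.from_rotvec(v[3:]).as_matrix(); print(n,m.sum(),'base',np.round(v[:3],1),'up axis',np.round(R[:,2],3),'yaw',round(np.degrees(np.arctan2(R[1,0],R[0,0])),1),'rim ctr',np.round(v[:3]-100*R[:,2],1),'rms',round(float(np.median(np.abs(best.fun))),2))
E
python3 - <<'E'
from lj import *
st(); grab('scene','s13');grab('top','t13')
fitL(112); fitL(0); crop('scene','c13',230,200,330,290,7)
E
```

```text
t 42.95 pos [ 633.2 -137.9  227.5] w 88.0 F [-0.5  0.9  0.2] q [-0.39 -0.49  1.93  0.29  0.9  -1.91]
[[-0.66   0.12   0.742]
 [ 0.114  0.992 -0.059]
 [-0.743  0.046 -0.668]]
scene 899 base [678.2 116.4 170.2] up axis [0.146 0.113 0.983] yaw -5.1 rim ctr [663.7 105.2  71.9] rms 0.5
top 691 base [681.4 114.7 170.4] up axis [0.138 0.113 0.984] yaw -4.9 rim ctr [667.7 103.4  72. ] rms 0.68
scene 994 base [6.606e+02 1.000e-01 1.706e+02] up axis [0.001 0.001 1.   ] yaw 0.1 rim ctr [6.605e+02 1.000e-01 7.060e+01] rms 0.57
top 486 base [664.   -4.1 170.9] up axis [-0.    -0.008  1.   ] yaw 0.4 rim ctr [664.1  -3.3  70.9] rms 0.86
```

View pics/c13.png

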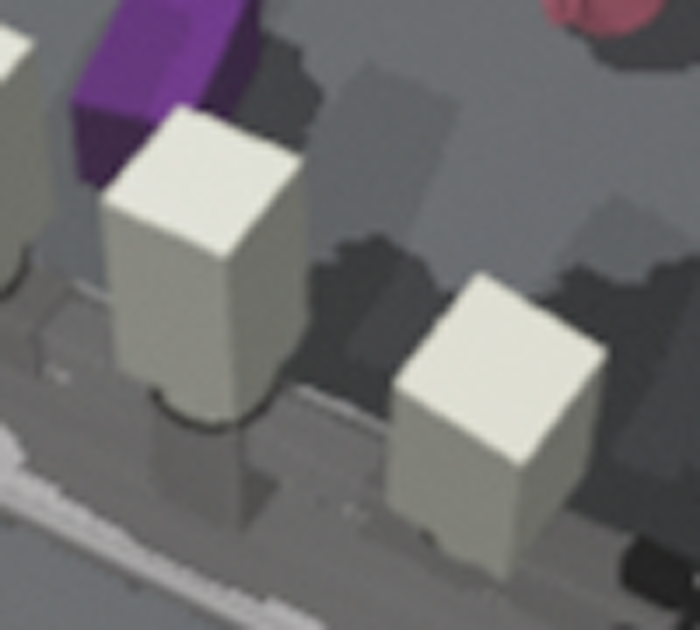

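The left jar leans about 10° off its seat, up axis (0.146, 0.113, 0.983), with the peg still inside. The centre jar is exactly upright. I'll regrip the left jar along its lean, lift slightly, straighten it and reseat it.

```bash
cat > fix.py <<'E'
from plan import *
phi=.147; Ry=Ro.from_euler('y',phi).as_matrix()
P0,R0=place('L',np.radians(35),-1,0,ng=6)
gn=P0-19*R0[:,2]-np.array([658.5,102.5,70])   # nominal grasp point rel. rim centre
rim=np.array([661.7,0,72.])
Rg=Ry@R0; g=rim+Ry@gn; g[1]=111.5
Pg=g+19*Rg[:,2]
E
python3 - <<'E'
from fix import *
print(P0,Pg,gn)
Ps=Pg-75*Rg[:,2]+[0,0,5]; print('standoff',Ps,ik(p,Ps,Rg,[.2,-.6,2.1,-.3,.8,-1.2]))
print('lift',ik(p,P0+[0,0,20],R0,[.2,-.4,2.1,-.3,.5,-1.1]))
rows(Ps,Rg,1)
E
```

```text
[668.06388884 102.5        117.10204771] [678.0598329  111.5        117.19321559] [-6.  0. 58.]
standoff [623.58695481 111.5        173.74615491] (array([ 0.20467498, -0.4968338 ,  2.02120456, -0.20232592,  0.8251068 ,
       -1.29077723]), np.float64(7.255917803990765e-15))
lift (array([ 0.17612508, -0.41301893,  2.10000482, -0.29273529,  0.52056981,
       -1.21332513]), np.float64(1.2102107774352578e-10))
t 43.05 pos [ 632.1 -139.5  225.7] w 87.8 F [ 0.6 -0.8 -0.2] q [-0.39 -0.49  1.94  0.3   0.9  -1.91]
[[-0.66   0.122  0.742]
 [ 0.116  0.991 -0.06 ]
 [-0.743  0.046 -0.668]]
left [ 73.2 245.4  13.2] [-0.059  0.028 -0.117] 6
[[1, 12.0, 41.0, 2.0, -0.01, 0.005, -0.019], [1, 11.0, 41.0, 3.0, -0.01, 0.005, -0.019], [1, 11.0, 41.0, 3.0, -0.01, 0.005, -0.019], [1, 10.0, 41.0, 4.0, -0.01, 0.005, -0.019], [1, 9.0, 42.0, 4.0, -0.01, 0.005, -0.019], [1, 8.0, 42.0, 4.0, -0.01, 0.005, -0.019], [1, 0, 0, 0, 0, 0, 0]]
```

Request:
{"fn": "arm_command", "kwargs": {"motion": [[[1,6,41,-6,-0.01,0.005,-0.019],[1,4,41,-4,-0.01,0.005,-0.019],[1,4,41,-2,-0.01,0.005,-0.019],[1,3,41,-1,-0.01,0.005,-0.019],[1,2,41,0,-0.01,0.005,-0.019],[1,2,25,0,-0.01,0.005,-0.019],[1,0,0,0,0,0,0],[1,0,0,0,0,0,0]]]}}

```text
time: 43.85
tool_pos: [621.9, 93.2, 211.8]
eef_rot: [0.391, 0.001, 0.921, 0.001]
force: [-0.2, 0.5, 0.8]
gripper_width: 87.8
```

```bash
python3 - <<'E'
from fix import *
Ps=Pg-75*Rg[:,2]+[0,0,5]; rows(Ps,Rg,1,n=2)
E
```

```text
t 43.85 pos [621.9  93.2 211.8] w 87.8 F [-0.2  0.5  0.8] q [ 0.16 -0.52  1.97 -0.14  0.91 -1.37]
[[-0.695  0.001  0.719]
 [ 0.002  1.     0.001]
 [-0.719  0.002 -0.695]]
left [26.2 18.2 27.7] [ 0.001 -0.01  -0.002] 2
[[1, 13.0, 9.0, 14.0, 0.0, -0.005, -0.001], [1, 13.0, 9.0, 14.0, 0.0, -0.005, -0.001], [1, 0, 0, 0, 0, 0, 0]]
```

Request:
{"fn": "arm_command", "kwargs": {"motion": [[[1,13,9,12,0,-0.01,0],[1,11,8,12,0,0,0],[1,0,0,0,0,0,0],[1,0,0,0,0,0,0]]]}}

```text
time: 44.25
tool_pos: [622.8, 103.7, 175.6]
eef_rot: [0.395, 0.004, 0.919, -0.001]
force: [0.2, 0.3, 0.6]
gripper_width: 88.0
```

```bash
python3 - <<'E'
from fix import *
rows(Pg,Rg,1,n=3)
E
```

```text
t 44.25 pos [622.8 103.7 175.6] w 88.0 F [0.2 0.3 0.6] q [ 0.19 -0.51  2.02 -0.19  0.83 -1.3 ]
[[-0.687  0.008  0.726]
 [ 0.007  1.    -0.005]
 [-0.726  0.002 -0.688]]
left [ 4.5  8.2 80.3] [-0.005 -0.    -0.007] 3
[[1, 2.0, 3.0, 27.0, -0.002, -0.0, -0.002], [1, 1.0, 3.0, 27.0, -0.002, -0.0, -0.002], [1, 1.0, 3.0, 27.0, -0.002, -0.0, -0.002], [1, 0, 0, 0, 0, 0, 0]]
```

Request:
{"fn": "arm_command", "kwargs": {"motion": [[[1,3,8,8,0,0,-0.007],[1,1,1,20,0,0,0],[1,0,0,22,0,0,0],[1,0,0,18,0,0,0],[1,0,0,5,0,0,0],[1,0,0,0,0,0,0],[1,0,0,0,0,0,0]]]}}

```text
time: 44.95
tool_pos: [678.1, 109.4, 126.5]
eef_rot: [0.399, 0.003, 0.917, -0.003]
force: [-0.5, 0.1, 0.5]
gripper_width: 87.8
```

```bash
python3 - <<'E'
from fix import *
rows(Pg,Rg,1,n=1)
from lj import fitL
grab('scene','s14'); fitL(112,('scene',))
E
```

```text
t 44.95 pos [678.1 109.4 126.5] w 87.8 F [-0.5  0.1  0.5] q [ 0.18 -0.3   1.97 -0.22  0.68 -1.27]
[[-0.681  0.008  0.732]
 [ 0.003  1.    -0.008]
 [-0.732 -0.003 -0.681]]
left [6.9 2.1 6.3] [-0.008  0.008 -0.003] 1
scene 903 base [678.3 116.7 170.2] up axis [0.147 0.117 0.982] yaw -4.8 rim ctr [663.6 105.   72. ] rms 0.5
```

Request:
{"fn": "arm_command", "kwargs": {"motion": [[[1,6,2,6,0,0,0],[1,0,0,0,0,0,0],[0.3,0,0,0,0,0,0],[0.3,0,0,0,0,0,0],[0.3,0,0,0,0,0,0],[0.3,0,0,0,0,0,0],[0.3,0,0,0,0,0,0],[0.3,0,0,0,0,0,0]]], "squeeze": 10}}

```text
time: 45.8
tool_pos: [678.5, 112.2, 121.5]
eef_rot: [0.402, 0.003, 0.916, -0.002]
force: [-1.1, 0.5, 1.0]
gripper_width: 50.0
```

Request:
{"fn": "arm_command", "kwargs": {"motion": [[[0.3,0,0,0,0,0,0],[0.3,0,0,0,0,0,0]]], "squeeze": 25}}

```text
time: 46.0
tool_pos: [678.4, 112.2, 121.6]
eef_rot: [0.402, 0.003, 0.916, -0.002]
force: [-0.7, -0.2, -0.7]
gripper_width: 49.2
```

```bash
python3 - <<'E'
from fix import *
st()
from lj import fitL
grab('scene','s15'); fitL(110,('scene',))
E
```

```text
t 46.0 pos [678.4 112.2 121.6] w 49.2 F [-0.7 -0.2 -0.7] q [ 0.19 -0.3   1.97 -0.24  0.66 -1.25]
[[-0.678  0.007  0.735]
 [ 0.004  1.    -0.007]
 [-0.735 -0.002 -0.678]]
scene 889 base [677.6 114.3 170.3] up axis [0.128 0.071 0.989] yaw -4.2 rim ctr [664.7 107.1  71.4] rms 0.53
```

Request:
{"fn": "arm_command", "kwargs": {"motion": [[[0.3,-3,0,-3,0,0,0],[0.3,-4,0,-4,0,0,0],[0.3,-4,0,-4,0,0,0],[0.3,-3,0,-3,0,0,0],[0.3,0,0,0,0,0,0]]], "squeeze": 30}}

```text
time: 46.55
tool_pos: [677.5, 112.2, 142.7]
eef_rot: [0.401, 0.003, 0.916, -0.002]
force: [0.9, -0.1, 0.3]
gripper_width: 48.7
```

```bash
python3 - <<'E'
from fix import *
st()
from lj import fitL
grab('scene','s16'); fitL(110,('scene',))
E
```

```text
t 46.55 pos [677.5 112.2 142.7] w 48.7 F [ 0.9 -0.1  0.3] q [ 0.19 -0.32  1.95 -0.22  0.71 -1.27]
[[-0.678  0.007  0.735]
 [ 0.004  1.    -0.007]
 [-0.735 -0.002 -0.678]]
scene 941 base [677.  114.  191.3] up axis [0.134 0.064 0.989] yaw -4.1 rim ctr [663.5 107.7  92.4] rms 0.56
```

```bash
cat > fix2.py <<'E'
from fix import *
def upr(u,rim,up,z0=72.4-1.6):
    s=env.sense(); q=s['eef_rot']; Rc=Ro.from_quat([q[1],q[2],q[3],q[0]]).as_matrix()
    u=np.array(u)/np.linalg.norm(u); ax=np.cross(u,Z); a=np.arcsin(np.linalg.norm(ax)); Q=Ro.from_rotvec(ax/np.linalg.norm(ax)*a).as_matrix() if a>1e-4 else np.eye(3)
    P=np.array([660.5,102.3,z0+up])+Q@(np.array(s['tool_pos'])-rim); return P,Q@Rc
E
python3 - <<'E'
from fix2 import *
P,R=upr((.134,.064,.989),np.array([663.5,107.7,92.4]),25); print(P,R, ik(p,P,R,env.sense()['q'])); rows(P,R,.3,n=3)
E
```

```text
[667.53792531 103.47758338 147.25558586] [[-0.57389954  0.00328582  0.81891912]
 [ 0.05348537  0.99800728  0.03347823]
 [-0.81717724  0.06301333 -0.57293166]] (array([ 0.1493554 , -0.43291784,  2.09611853, -0.17730152,  0.52729009,
       -1.27788672]), np.float64(4.3495482211026855e-11))
t 46.6 pos [677.4 112.1 142.3] w 48.7 F [ 0.2 -0.4  0.3] q [ 0.19 -0.32  1.95 -0.22  0.7  -1.27]
[[-0.678  0.007  0.735]
 [ 0.004  1.    -0.007]
 [-0.735 -0.002 -0.678]]
left [  3.   -8.7 -10.5] [-0.044 -0.134  0.048] 3
[[0.3, 1.0, -3.0, -4.0, -0.015, -0.045, 0.016], [0.3, 1.0, -3.0, -4.0, -0.015, -0.045, 0.016], [0.3, 1.0, -3.0, -4.0, -0.015, -0.045, 0.016], [0.3, 0, 0, 0, 0, 0, 0]]
```

Request:
{"fn": "arm_command", "kwargs": {"motion": [[[0.3,1,-2.5,-3,-0.015,-0.045,0.016],[0.3,1,-3,-4,-0.015,-0.045,0.016],[0.3,1,-3,-4,-0.015,-0.045,0.016],[0.3,0,0,0,0,0,0],[0.3,0,0,0,0,0,0]]]}}

```text
time: 47.1
tool_pos: [666.6, 103.5, 146.7]
eef_rot: [0.463, 0.016, 0.886, 0.028]
force: [0.0, -0.5, -0.9]
gripper_width: 46.1
```

```bash
python3 - <<'E'
from fix2 import *
st()
from lj import fitL
grab('scene','s17'); fitL(104,('scene',))
E
```

```text
t 47.1 pos [666.6 103.5 146.7] w 46.1 F [ 0.  -0.5 -0.9] q [ 0.15 -0.44  2.1  -0.17  0.52 -1.28]
[[-0.57   0.002  0.821]
 [ 0.055  0.998  0.035]
 [-0.82   0.065 -0.569]]
scene 1040 base [661.3 101.  193. ] up axis [ 0.016 -0.05   0.999] yaw -0.9 rim ctr [659.8 106.   93.1] rms 0.58
```

The jar is now flush in the pads at 46.1 mm. I'll undo the residual lean and lower it.

```bash
python3 - <<'E'
from fix2 import *
P,R=upr((.008,-.06,.998),np.array([659.8,106,93.1]),22); rows(P,R,.3,n=2)
E
```

```text
t 47.15 pos [666.6 103.6 146.5] w 46.0 F [-0.   0.1 -1. ] q [ 0.15 -0.44  2.1  -0.17  0.52 -1.28]
[[-0.571  0.002  0.821]
 [ 0.055  0.998  0.035]
 [-0.819  0.065 -0.57 ]]
left [-0.  -0.5  0.3] [ 0.034 -0.008 -0.05 ] 2
[[0.3, -0.0, -0.0, 0.0, 0.017, -0.004, -0.025], [0.3, -0.0, -0.0, 0.0, 0.017, -0.004, -0.025], [0.3, 0, 0, 0, 0, 0, 0]]
```

Request:
{"fn": "arm_command", "kwargs": {"motion": [[[0.3,0,0,0,0.017,-0.004,-0.025],[0.3,0,0,0,0.017,-0.004,-0.025],[0.3,0,0,0,0,0,0],[0.3,0,0,0,0,0,0]]]}}

```text
time: 47.55
tool_pos: [668.2, 104.3, 148.4]
eef_rot: [0.466, 0.001, 0.885, 0.001]
force: [-0.2, -0.2, -0.8]
gripper_width: 46.4
```

```bash
python3 - <<'E'
from fix2 import *
_,R=st(); print('down/mm',R.T@[0,0,-1.])
from lj import fitL
grab('scene','s18'); fitL(104,('scene',))
E
```

```text
t 47.55 pos [668.2 104.3 148.4] w 46.4 F [-0.2 -0.2 -0.8] q [ 0.18 -0.43  2.09 -0.3   0.53 -1.2 ]
[[-0.565  0.001  0.825]
 [ 0.003  1.     0.   ]
 [-0.825  0.002 -0.565]]
down/mm [ 0.82519112 -0.00243763  0.56484836]
scene 1016 base [662.6 104.5 194.7] up axis [0.011 0.011 1.   ] yaw -1.1 rim ctr [661.5 103.5  94.7] rms 0.62
```

Request:
{"fn": "arm_command", "kwargs": {"motion": [[[0.3,3,-1.2,1,0,-0.01,0],[0.3,5,0,3,0,0,0],[0.3,5,0,3,0,0,0],[0.3,3,0,2,0,0,0],[0.3,2,0,1.2,0,0,0],[0.3,1,0,0.7,0,0,0]]]}}

```text
time: 48.2
tool_pos: [666.6, 102.5, 124.4]
eef_rot: [0.471, 0.002, 0.882, 0.001]
force: [-1.1, -0.4, 2.9]
gripper_width: 46.2
```

Request:
{"fn": "arm_command", "kwargs": {"motion": [[[0.3,1,0,0.7,0,0,0],[0.3,1,0,0.7,0,0,0]]]}}

```text
time: 48.4
tool_pos: [667.6, 102.7, 124.3]
eef_rot: [0.473, 0.002, 0.881, 0.001]
force: [-1.0, -1.1, 2.9]
gripper_width: 45.8
```

```bash
python3 - <<'E'
from lj import *
st(); grab('scene','s19'); fitL(103,('scene',))
E
```

```text
t 48.4 pos [667.6 102.7 124.3] w 45.8 F [-1.  -1.1  2.9] q [ 0.18 -0.41  2.13 -0.34  0.46 -1.16]
[[-0.553  0.002  0.833]
 [ 0.005  1.     0.001]
 [-0.833  0.004 -0.553]]
scene 966 base [661.2 102.8 170.6] up axis [-0.006  0.006  1.   ] yaw -1.0 rim ctr [661.8 102.2  70.6] rms 0.61
```

Seated upright, with the base at 170.6 like the others. I'll release, retreat and check.

Request:
{"fn": "arm_command", "kwargs": {"motion": [[[0.8,0,0,0,0,0,0],[0.8,0,0,0,0,0,0],[0.8,0,0,0,0,0,0],[0.8,0,0,0,0,0,0],[0.9,0,0,-15,0,0,0],[1,0,0,-25,0,0,0],[1,0,0,-25,0,0,0],[1,0,0,0,0,0,0]]]}}

```text
time: 49.25
tool_pos: [611.2, 102.4, 158.2]
eef_rot: [0.47, 0.002, 0.882, 0.001]
force: [1.2, 0.2, 0.6]
gripper_width: 87.9
```

Request:
{"fn": "arm_command", "kwargs": {"motion": [[[1,-20,0,-8,0,0,0],[1,-30,0,-10,0,0.05,0],[1,-30,0,5,0,0.1,0],[1,-20,0,0,0,0.1,0],[1,0,0,0,0,0,0],[1,0,0,0,0,0,0],[1,0,0,0,0,0,0]]]}}

```text
time: 49.95
tool_pos: [662.0, 101.8, 235.9]
eef_rot: [0.349, 0.001, 0.937, 0.0]
force: [-0.3, 0.2, 0.0]
gripper_width: 88.0
```

```bash
python3 - <<'E'
from lj import *
st(); grab('scene','s20');grab('top','t20')
for y in(102,0,-102): fitL(y)
a,_=ld('scene');b,_=ld('top'); cv2.imwrite('pics/final2.png',cv2.cvtColor(np.hstack([cv2.resize(a[160:360,130:430],(400,267),interpolation=2),cv2.resize(b[100:340,80:440],(400,267),interpolation=2)]),cv2.COLOR_RGB2BGR))
E
```

```text
t 49.95 pos [662.  101.8 235.9] w 88.0 F [-0.3  0.2  0. ] q [ 0.15 -0.34  1.75 -0.12  1.02 -1.39]
[[-0.757  0.002  0.654]
 [ 0.003  1.    -0.   ]
 [-0.654  0.002 -0.757]]
scene 1028 base [662.  102.4 170.6] up axis [0.002 0.001 1.   ] yaw -0.6 rim ctr [661.7 102.3  70.6] rms 0.6
top 250 base [664.7 100.2 170.9] up axis [ 0.02  -0.004  1.   ] yaw -0.3 rim ctr [662.7 100.6  71. ] rms 1.28
scene 998 base [6.604e+02 1.000e-01 1.706e+02] up axis [-0.002  0.     1.   ] yaw 0.3 rim ctr [6.606e+02 1.000e-01 7.060e+01] rms 0.58
top 441 base [664.   -1.1 170.5] up axis [0.001 0.008 1.   ] yaw -0.4 rim ctr [664.   -1.8  70.5] rms 0.92
scene 970 base [ 660.9 -102.2  170.8] up axis [ 0.003 -0.001  1.   ] yaw -0.6 rim ctr [ 660.6 -102.1   70.8] rms 0.62
top 525 base [ 664.1 -103.9  170.9] up axis [-0.003  0.004  1.   ] yaw -0.7 rim ctr [ 664.4 -104.2   70.9] rms 0.83
```

View pics/final2.png

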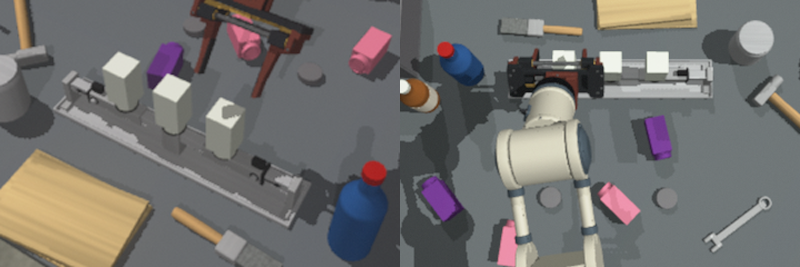

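```bash
python3 -c "
from workcell import env
print(env.close_job())"
```

```text
the job is handed in; nothing more can be done
None
```

The job is handed in, at about 50 s on the robot's clock. Both wings are drawn out one hole and all three white jars stand upside down over the pegs, each fully down on its seat.

- **Wings:** I squeezed each button flush, slid the tube about 24 mm, then pulled by the lug until it stopped. Both held still against about 11 N. The jars over them now sit 102 mm either side of the middle peg, as they should. I did not look at the popped-out buttons in close-up.
- **Jars:** After I placed it, the left jar was found leaning about 10° off its seat, with the arm nowhere near it. I took this to be the knock you announced. I regripped it, straightened it and reseated it.
- **Last checks:** All three jars measure upright to within about 0.2° in the scene camera, with the base 170.6–170.8 mm up. The nominal height is 170 mm. The top camera agrees except on the left jar, where it read about 1° of lean on a partly hidden view. The gripper is clear and empty, and the last pictures show nothing else moved.
- **Flaw:** On the first retreat, joint 2 reached about -0.85 rad, close to its -0.86 limit, and the wrist force briefly read about 84 N. That is below the 120 N limit, and I kept later retreats after placing a jar short. On one move clear of the rack, though, joint 2 came to -0.84 rad and joint 6 to -2.64 rad, just inside its -2.65 limit.

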